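# Load the drying chest

## Robot

A 6-joint arm with a two-finger parallel gripper is mounted at the origin on the work surface. World frame = base frame: x ahead of the robot, y to its left, z up, the work surface at z = 0. Lengths are in m, angles in rad, forces in N, time in s.
With the tool pointing down it reaches from about 0.25 to 0.725 m from the base axis. Payload 4 kg.
Tool frame: the origin (TCP) lies at the centre of the arm's flange, where the gripper is bolted on; the fingertips stand 173 mm ahead of it and the grasp point (between the pads) lies 155 mm ahead of it; x points along the fingers, z is the direction in which the jaws open and shut, and the axes are right-handed (so a half turn about x gives the same grasp; the last joint's range is limited). The gripper opens to 85 mm and grips with 20 to 120 N. Pads are 22 mm wide; open, the fingers measure 114 mm over their backs; the gripper's body (76 mm by 85 mm) begins 54 mm behind the grasp point. The pads swing forward as they close: fully open they stand 13 mm farther back than shut.
Start: joints at [-1.283, 0.241, 0.005, 1.335, 0, 1.571], TCP at [0.142, -0.479, 0.405] pointing down, gripper open.
Joint ranges: [-2.72, 2.72], [-1.05, 1.87], [-1.09, 1.28], [-1.99, 2.15], [-1.42, 1.44], [-3.14, 3.14]. Speed limits (rad/s): [2.79, 2.79, 3.14, 3.14, 3.14, 3.14].

## Interface

Orientations are given as a unit quaternion [x, y, z, w].
In Python, from workcell import bot gives the robot as it stands.
- The arm moves only by the tool arm_command, never from a script. Its argument "moves" is one flat list of numbers, 7 for each row, row after row: the shift along the tool's x, y, z in m, then the turn, a rotation vector about the tool's x, y, z in rad, then the closure, from -1 (fully open) to 1 (shut). A call has 1 to 20 rows; each row shifts and turns the pose as measured when the row begins, along the tool's axes as they then stand; what a row does not reach is not made up. A row lasts 1/12 s, in which the tool goes at most 41.7 mm and 7.16 degrees, less where a joint would pass 70% of its speed; a pose out of reach is approached as far as the arm can. A call with a gripper value outside its range is refused whole. The fingers move at their own pace and stop on an object; the grip force is fixed at half the most. Time passes only in rows, so rows that do not move let the fingers close. It gives the time, the measured TCP pose, the force and the opening at its end, in the units of the state.
- bot.get_obs(): the state, without advancing time (a new reading comes with each control period).
- bot.camera(name): name is "side" or "top" or "wrist"; returns the picture (400x640x3 uint8, red, green, blue); there is no depth.
- bot.get_calibration(name): a dict with "mtx" (3x3 intrinsics, pixels), "dist" ([k1, k2, p1, p2, k3] as OpenCV has them; the pictures are not rectified), "world_from_camera" (4x4, takes a point from camera to world coordinates); the wrist camera has in their place "mount" (4x4, takes a point from camera to tool coordinates, whose origin is the TCP and whose axes are the tool frame's). Camera axes: x right, y up, looking along -z (the intrinsics and any distortion apply to the point x, -y, -z); pixel columns grow to the right and rows downward; lengths in m; the calibration is good to about 2 mm. A picture is of the moment at which its call begins: read the wrist's pose just before it. get_calibration takes no time and is no camera call.
- bot.job_done(): hands the job in, once; it reports no verdict.
The state is a dict: "clock": time; "joint_pos": joint angles; "joint_vel": joint speeds; "tau": joint torques, N m; "eef_pos": TCP position; "tool_rot": TCP orientation; "ft_force": force on the tool from outside, world axes, zero at the start; "ft_torque": the same for the moment, N m; "grip_width": finger opening in m.
Only numpy, scipy, OpenCV 4.12 (cv2) and the standard library are available. Lean on these libraries where they do the work, as an engineer would, in place of code of your own. Each camera call takes 0.05 s, during which the arm holds its last target.

## Task

Get the drying chest going: lift its clear lid past the balance point so that the springs hold it wide open, and slide the lidded pot across the chest's deck from the white parking ring onto the centre of the dark warming disc, never lifting or tipping it. Lay every dog-bone test bar from the table flat and level across the narrow raised rail in the chest, each balanced on its waist at right angles to the rail and none touching another, and leave the lid open. Do not disturb the other things on the bench.

Things in the scene. Friction and masses are not known exactly. Their poses are not given: they have to be found in the camera images.
- chest: Fixed drying chest, a grey low open tub 240 mm deep (x) by 400 mm wide (y) with walls 60 mm high and 8 mm thick; its deck (inner floor) is 12 mm above the table. Under its clear lid stand the rail (towards +y) and the pot (towards -y). Origin: centre of its underside, x towards the hinge side (away from the robot), y to the left, z up.
- lid (a joint): Angle of the lid, a clear, slightly milky canopy, 240 x 400 x 60 mm, about 0.7 kg, hinged on the tub's far rim: 0 shut, 1.7 rad fully open. Springs help: let go below about 0.75 rad it falls shut; beyond about 0.85 it swings up to 1.7 by itself and stays. Shut, it covers rail and pot, its top 120 mm above the table; open, it stands behind the tub, 310 mm high (keep bars clear of it).
- lid_handle (a point): Middle of the lid's handle, a round black bar 14 mm thick and 124 mm long along the chest's y axis, 40 mm above the lid's top near its front edge (160 mm above the table when shut); two thin posts 55 mm either side of the middle. Lies 222 mm in front of and 100 mm above the hinge line when the lid is shut; moves with the lid.
- lid_hinge (a point): Middle of the lid's hinge line (along the chest's y axis), at the top of the tub's far wall, 60 mm above the table. Does not move with the lid.
- rail_mid (a point): Middle of the top face of the narrow aluminium rail: flat, level, 26 mm wide (chest x), 250 mm long (chest y), its top 80 mm above the table, 20 mm above the tub's walls. Axes as the chest's.
- park_mark (a point): Centre of the white ring (95 mm) painted on the deck, the front one of the two marks: where the pot starts. 12 mm above the table.
- warm_mark (a point): Centre of the dark disc (92 mm) on the deck, 94 mm behind the ring (chest +x): where the pot must go. 12 mm above the table.
- pot: Loose steel pot with a fixed lid, 90 mm across, 38 mm high to the top of its lid, holding drying beads, about 0.4 kg. A black round knob 24 mm across stands on its middle, reaching 70 mm above the pot's underside. Origin: centre of its underside. Its smooth underside slides easily on the deck (friction about 0.25).
- bar0: Loose grey cast test bar, dog-bone shaped and flat: 120 mm long (its x), 24 mm thick (z); the two ends are 30 mm long and 28 mm wide (y), the straight waist between them is 60 mm long and 20 mm wide; about 0.17 kg, symmetric. Origin: centre of its underside. All bars are alike; absent ones read None. Lies flat on the table at the start, to the right of the chest.
- bar1: A bar just like bar0.
- bar2: A bar just like bar0.
- bar3: A bar just like bar0.
- bar4: A bar just like bar0.
- wash_bottle: Bystander: white plastic bottle, 48 mm across, 110 mm tall, standing among the bars; origin at the centre of its underside.
- steel_beaker: Bystander: steel beaker, 68 mm across, 70 mm tall, in front of the chest (towards the robot); origin at the centre of its underside.
- wrench: Bystander: wrench 160 mm long lying between robot and chest; origin under its middle.
- flask: Bystander: small glass flask, 76 mm across, 118 mm tall, behind the bars; origin at the centre of its underside.
- mug_pot: Bystander: steel cup, 76 mm across, 85 mm tall, behind the bars; origin at the centre of its underside.
- carton: Bystander: cardboard box 100 x 140 x 90 mm to the left of the chest; origin at the centre of its underside.
Mind the look-alikes: they are no part of the job. What is shaped like the bar2 but green, orange or yellow is not meant.

How it is judged:
By the outcome, as a careful person would: the job done as asked, in the order asked, and still so for the second after the job is handed in, with the robot touching nothing.
Of bar0, bar1, bar2, bar3, bar4 only 3 to 5 are there at a start; the rules pass over those that are not, and their reading is None.
At some moment in a run one of pot may be knocked a few centimetres aside while the robot is not near it.
It also fails if it takes over 210 s, if anything falls off the work surface, if the arm or the gripper's body presses on something with over 40 N, if the wrist force passes 120 N, or if a joint passes its speed limit or range.

## Working session

There is one attempt and no reset: what is moved stays moved. The work goes in short steps, Python scripts to look and compute and a tool call to move; the robot and the scene stay as the last step left them, time stands still between calls to the robot, and variables do not carry over. Pictures are saved under pics/ and viewed, and the job is handed in when it is done.

Besides the shell and the picture viewer there is one more tool, called after "Request:" as a command line: name --argument value ..., lists and objects as JSON in quotes. arm_command: Moves the arm, as the interface text tells. Its arguments: {"type":"object","properties":{"moves":{"type":"array"}},"required":["moves"]}

```bash
mkdir -p pics; ls; cat > h.py <<'E'
import numpy as np,cv2
from workcell import bot
from scipy.spatial.transform import Rotation as R
def snap(n,f):
    o=bot.get_obs(); im=bot.camera(n); cv2.imwrite('pics/'+f,im[:,:,::-1]); return o,im
def T_of(o):
    T=np.eye(4);T[:3,:3]=R.from_quat(o['tool_rot']).as_matrix();T[:3,3]=o['eef_pos'];return T
def wfc(n,o=None):
    c=bot.get_calibration(n)
    if n=='wrist': return np.array(c['mtx']),np.array(c['dist'],float),T_of(o)@np.array(c['mount'])
    return np.array(c['mtx']),np.array(c['dist'],float),np.array(c['world_from_camera'])
def ray(n,px,o=None):
    K,d,W=wfc(n,o); p=cv2.undistortPoints(np.array(px,float).reshape(-1,1,2),K,d).reshape(-1,2)
    v=np.c_[p[:,0],-p[:,1],-np.ones(len(p))]@W[:3,:3].T
    return W[:3,3],v
def onplane(n,px,z,o=None):
    c,v=ray(n,px,o); return c+v*((z-c[2])/v[:,2])[:,None]
def proj(n,P,o=None):
    K,d,W=wfc(n,o); P=np.array(P,float).reshape(-1,3); q=(P-W[:3,3])@W[:3,:3]; q=q*[1,-1,-1]
    return cv2.projectPoints(q,np.zeros(3),np.zeros(3),K,d)[0].reshape(-1,2)
def tri(c1,v1,c2,v2):
    A=np.c_[v1,-v2]; s=np.linalg.lstsq(A,c2-c1,rcond=None)[0]
    a=c1+s[0]*v1;b=c2+s[1]*v2; return (a+b)/2,np.linalg.norm(a-b)
E
python3 - <<'E'
from h import *
o=bot.get_obs();print(o)
for n in ['side','top','wrist']:
    snap(n,n+'0.png')
    print(n,bot.get_calibration(n))
E
```

```text
pics
{'clock': 0.0, 'joint_pos': array([-1.28300926e+00,  2.41412054e-01,  3.71597198e-03,  1.33516614e+00,
       -6.73888213e-06,  1.57079688e+00]), 'joint_vel': array([ 9.78963741e-04,  6.50951436e-05,  1.07584023e-03, -2.05535956e-04,
        1.29242703e-03, -4.27131432e-04]), 'tau': array([ 6.90427009e-05, -3.72320795e+01,  2.52406114e+01,  1.70915894e-02,
        5.90059031e-06,  2.18049323e-06]), 'eef_pos': array([ 0.14183957, -0.47918375,  0.40380987]), 'tool_rot': array([ 0.42356894,  0.56711754, -0.42269861,  0.56594429]), 'ft_force': array([-0.09064584, -0.35570178, -0.1534803 ]), 'ft_torque': array([-0.02472629, -0.04574422,  0.09767642]), 'grip_width': 0.08543313372598407}
side {'mtx': array([[482.47232993,   0.        , 319.12213844],
       [  0.        , 482.47232993, 199.5579529 ],
       [  0.        ,   0.        ,   1.        ]]), 'dist': array([-0.10137445,  0.        ,  0.        ,  0.        ,  0.        ]), 'world_from_camera': array([[ 0.90558659,  0.28876394, -0.31069006, -0.01096644],
       [-0.4236457 ,  0.57965257, -0.69607989, -1.16474282],
       [-0.0
[... 524 characters left out ...]
5679844,  0.99825465,  1.31465814],
       [ 0.        ,  0.        ,  0.        ,  1.        ]])}
wrist {'mtx': array([[297.094468  ,   0.        , 319.86573375],
       [  0.        , 297.094468  , 196.81763516],
       [  0.        ,   0.        ,   1.        ]]), 'dist': array([-0.05457572,  0.        ,  0.        ,  0.        ,  0.        ]), 'mount': array([[-9.91103881e-04,  3.13900247e-01, -9.49455451e-01,
         2.99543848e-02],
       [ 6.99025467e-04,  9.49455902e-01,  3.13899667e-01,
         8.08063061e-02],
       [ 9.99999265e-01, -3.52586361e-04, -1.16043370e-03,
        -1.90974171e-04],
       [ 0.00000000e+00,  0.00000000e+00,  0.00000000e+00,
         1.00000000e+00]])}
```

View pics/top0.png

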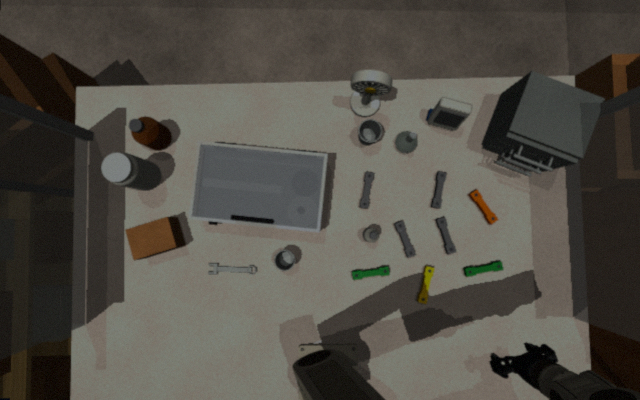

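View pics/side0.png

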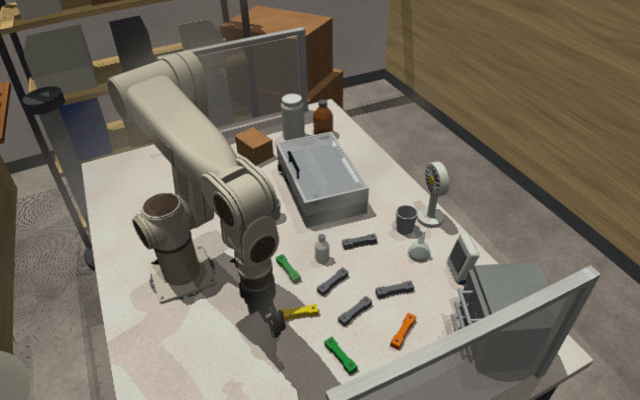

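View pics/wrist0.png

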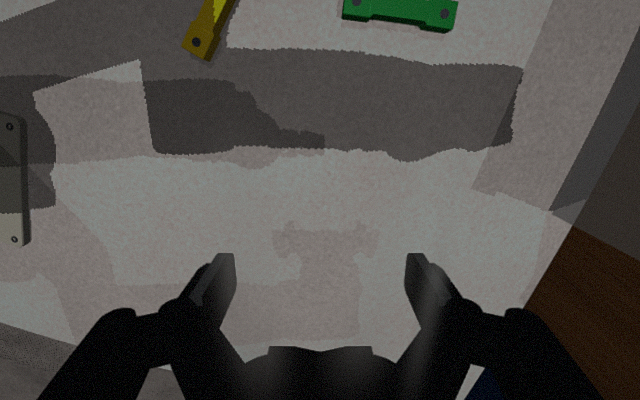

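The top view shows four grey bars at about (367,190), (439,190), (404,238) and (446,235). The handle is at (252,219), and the green, orange and yellow bars are the decoys. Next I'll measure these.

```bash
python3 - <<'E'
from h import *
t=cv2.imread('pics/top0.png');s=cv2.imread('pics/side0.png')
cv2.imwrite('pics/t_ch.png',cv2.resize(t[130:280,180:340],None,fx=5,fy=4.0*1.25/1.25,interpolation=cv2.INTER_CUBIC)[:600,:800])
cv2.imwrite('pics/s_ch.png',cv2.resize(s[120:230,260:380],None,fx=5,fy=5,interpolation=cv2.INTER_CUBIC))
# bars in top: dark gray low sat
hsv=cv2.cvtColor(t,cv2.COLOR_BGR2HSV)
m=((hsv[...,2]<115)&(hsv[...,1]<60)).astype(np.uint8)
roi=np.zeros_like(m);roi[160:265,350:470]=1
n,l,st,ce=cv2.connectedComponentsWithStats(m*roi)
for i in range(1,n):
    if st[i,4]>60:
        c=np.argwhere(l==i)[:,::-1].astype(np.float32); 
        r=cv2.minAreaRect(c)
        P=onplane('top',[r[0]],.024)[0]; b=onplane('top',cv2.boxPoints(r),.024)
        e=[b[1]-b[0],b[2]-b[1]];L=[np.linalg.norm(x) for x in e]; k=int(np.argmax(L))
        print(ce[i],st[i],P.round(4),np.round(L,4),np.degrees(np.arctan2(e[k][1],e[k][0])).round(1))
E
```

```text
[366.03286385 189.80985915] [358 170  18  40 426] [ 0.5957 -0.135   0.024 ] [0.1291 0.041 ] -10.7
[437.79340659 189.29010989] [428 170  20  40 455] [ 0.5925 -0.3689  0.024 ] [0.1294 0.0438] -11.8
[444.75215517 235.09267241] [433 215  24  40 464] [ 0.4427 -0.3867  0.024 ] [0.0432 0.1285] -162.9
[404.23777778 238.66888889] [392 219  25  40 450] [ 0.4333 -0.2559  0.024 ] [0.0401 0.1283] -159.8
[370.02680965 233.01072386] [358 223  24  22 373] [ 0.452  -0.1433  0.024 ] [0.075  0.0683] -91.0
```

View pics/t_ch.png

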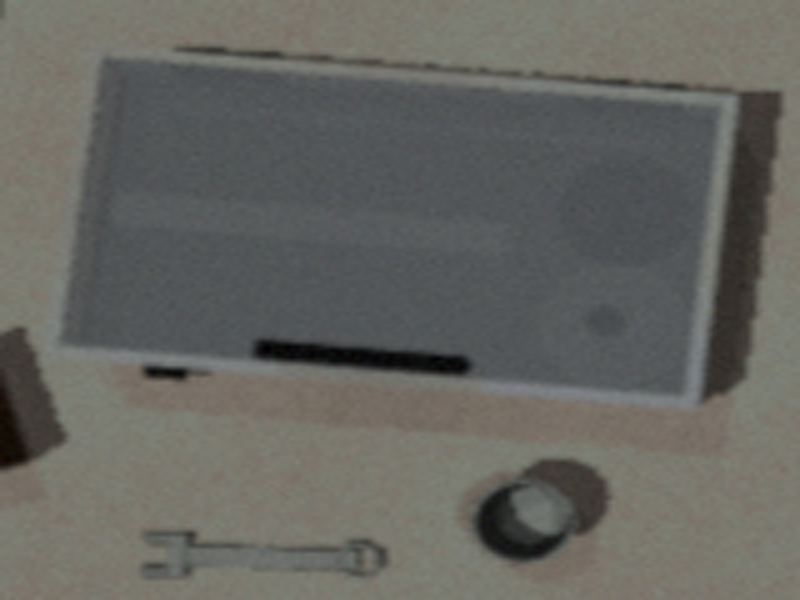

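View pics/s_ch.png

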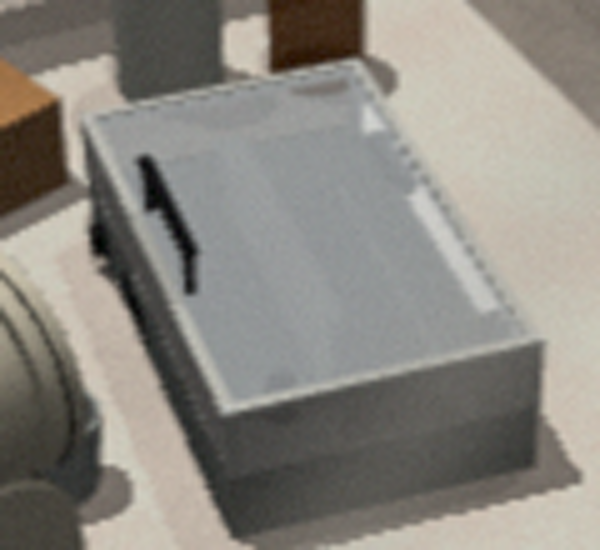

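```bash
python3 - <<'E'
from h import *
A=[(231.2,217.3),(273.8,221.2)];B=[(288.9,152.5),(298.9,170.5)]
P=[]
for a,b in zip(A,B):
    c1,v1=ray('top',[a]);c2,v2=ray('side',[b]); p,e=tri(c1,v1[0],c2,v2[0]);P.append(p);print('handle end',p.round(4),e.round(4))
P=np.array(P);print('mid',P.mean(0),'len',np.linalg.norm(P[1]-P[0]))
print('plane .16',onplane('top',A,.16).round(4),onplane('top',A,.16).mean(0))
C=np.array([(100,58),(735,95),(698,402),(58,350)])/[5,4]+[180,130]
c=onplane('top',C,.12);print('lid corners',c.round(4))
for i in range(4): d=c[(i+1)%4]-c[i];print(np.linalg.norm(d).round(4),np.degrees(np.arctan2(d[1],d[0])).round(2))
print('side corners',onplane('side',np.array([(85,118),(360,63),(540,342),(228,412)])/5+[260,120],.12).round(4))
E
```

```text
handle end [0.5103 0.2782 0.1546] 0.0021
handle end [0.4972 0.1516 0.1575] 0.0034
mid [0.50373439 0.2148698  0.15604337] len 0.1273414620721504
plane .16 [[0.5092 0.2773 0.16  ]
 [0.4956 0.1519 0.16  ]] [0.50238623 0.21461787 0.16      ]
lid corners [[ 0.736   0.3821  0.12  ]
 [ 0.6995 -0.0083  0.12  ]
 [ 0.4656  0.0183  0.12  ]
 [ 0.5117  0.4078  0.12  ]]
0.3921 -95.34
0.2354 173.49
0.3922 83.26
0.2258 -6.54
side corners [[ 0.509   0.4058  0.12  ]
 [ 0.7452  0.3784  0.12  ]
 [ 0.6967 -0.0121  0.12  ]
 [ 0.4649  0.0173  0.12  ]]
```

```bash
cat >> h.py <<'E'
def down(yaw):  # jaw axis (tool z) at world yaw (deg), pointing down
    a=np.radians(yaw); z=np.array([np.cos(a),np.sin(a),0]); x=np.array([0,0,-1.]); return np.c_[x,np.cross(z,x),z]
def delta(gp=None,yaw=None,Rt=None):
    """gp: grasp point target (tool x +.155)"""
    o=bot.get_obs(); T=T_of(o); Rc=T[:3,:3]
    if Rt is None: Rt=down(yaw) if yaw is not None else Rc
    rv=R.from_matrix(Rc.T@Rt).as_rotvec()
    g=T[:3,3]+.155*Rc[:,0]
    print('t',round(o['clock'],2),'tcp',T[:3,3].round(4),'gp',g.round(4),'jaw yaw',np.degrees(np.arctan2(Rc[1,2],Rc[0,2])).round(1),'tilt x',Rc[:,0].round(3),'j6',o['joint_pos'][5].round(2),'w',round(o['grip_width'],4),'F',np.round(o['ft_force'],1))
    print('rot (deg)',np.degrees(rv).round(2),'rad',rv.round(4))
    if gp is not None:
        t=np.array(gp)-.155*Rt[:,0]-T[:3,3]
        print('shift now-axes',(Rc.T@t).round(4),' target-axes',(Rt.T@t).round(4),'rows',np.linalg.norm(t)/.0417)
E
python3 -c "
from h import *
delta([.5024,.2146,.25],-6.4);delta([.5024,.2146,.25],173.6)"
```

```text
t 0.15 tcp [ 0.1419 -0.4792  0.404 ] gp [ 0.1418 -0.479   0.249 ] jaw yaw -73.5 tilt x [-0.     0.002 -1.   ] j6 1.57 w 0.0853 F [-0.9  1.3 -0.1]
rot (deg) [-6.711e+01 -8.000e-02 -6.000e-02] rad [-1.1713e+00 -1.5000e-03 -1.0000e-03]
shift now-axes [-0.      0.5427 -0.563 ]  target-axes [-0.001   0.7297  0.2809] rows 18.751050761984327
t 0.15 tcp [ 0.1419 -0.4792  0.404 ] gp [ 0.1418 -0.479   0.249 ] jaw yaw -73.5 tilt x [-0.     0.002 -1.   ] j6 1.57 w 0.0853 F [-0.9  1.3 -0.1]
rot (deg) [ 1.1289e+02 -6.0000e-02  9.0000e-02] rad [ 1.9703e+00 -1.1000e-03  1.6000e-03]
shift now-axes [-0.      0.5427 -0.563 ]  target-axes [-0.001  -0.7297 -0.2809] rows 18.751050761984327
```

Request:
arm_command --moves '[0, 0, 0, -0.117, 0, 0, -1, 0, 0, 0, -0.117, 0, 0, -1, 0, 0, 0, -0.117, 0, 0, -1, 0, 0, 0, -0.117, 0, 0, -1, 0, 0, 0, -0.117, 0, 0, -1, 0, 0, 0, -0.117, 0, 0, -1, 0, 0, 0, -0.117, 0, 0, -1, 0, 0, 0, -0.117, 0, 0, -1, 0, 0, 0, -0.117, 0, 0, -1, 0, 0, 0, -0.117, 0, 0, -1, 0, 0, 0, 0, 0, 0, -1]'

```text
clock: 1.07
eef_pos: [0.1415, -0.4779, 0.3995]
tool_rot: [0.023, 0.708, -0.015, 0.705]
ft_force: [-0.3, 1.0, 0.5]
grip_width: 0.0856
```

```bash
python3 -c "
from h import *
delta([.5024,.2146,.25],-6.4)"
```

```text
t 1.07 tcp [ 0.1415 -0.4779  0.3995] gp [ 0.1409 -0.4761  0.2445] jaw yaw -3.1 tilt x [-0.003  0.012 -1.   ] j6 0.34 w 0.0856 F [-0.3  1.   0.5]
rot (deg) [ 3.26 -0.25 -0.65] rad [ 0.0569 -0.0044 -0.0113]
shift now-axes [0.0013 0.7113 0.3224]  target-axes [-0.0055  0.7285  0.2815] rows 18.728155165445823
```

Request:
arm_command --moves '[-0.002, 0.036, 0.0155, 0, 0, 0, -1, -0.002, 0.036, 0.0155, 0, 0, 0, -1, -0.002, 0.036, 0.0155, 0, 0, 0, -1, -0.002, 0.036, 0.0155, 0, 0, 0, -1, -0.002, 0.036, 0.0155, 0, 0, 0, -1, -0.002, 0.036, 0.0155, 0, 0, 0, -1, -0.002, 0.036, 0.0155, 0, 0, 0, -1, -0.002, 0.036, 0.0155, 0, 0, 0, -1, -0.002, 0.036, 0.0155, 0, 0, 0, -1, -0.002, 0.036, 0.0155, 0, 0, 0, -1, -0.002, 0.036, 0.0155, 0, 0, 0, -1, -0.002, 0.036, 0.0155, 0, 0, 0, -1, -0.002, 0.036, 0.0155, 0, 0, 0, -1, -0.002, 0.036, 0.0155, 0, 0, 0, -1, -0.002, 0.036, 0.0155, 0, 0, 0, -1, -0.002, 0.036, 0.0155, 0, 0, 0, -1, -0.002, 0.036, 0.0155, 0, 0, 0, -1, 0, 0, 0, 0, 0, 0, -1]'

```text
clock: 2.57
eef_pos: [0.4666, 0.1348, 0.4375]
tool_rot: [0.049, 0.705, -0.039, 0.706]
ft_force: [1.0, -0.4, 0.0]
grip_width: 0.0854
```

```bash
python3 -c "
from h import *
delta([.5024,.2146,.25],-6.4)
snap('wrist','w1.png')"
```

```text
t 2.57 tcp [0.4666 0.1348 0.4375] gp [0.4668 0.1369 0.2825] jaw yaw -7.2 tilt x [ 0.002  0.014 -1.   ] j6 1.97 w 0.0854 F [ 1.  -0.4  0. ]
rot (deg) [-0.78 -0.01 -0.81] rad [-0.0137 -0.0001 -0.0141]
shift now-axes [0.0336 0.0832 0.0256]  target-axes [0.0325 0.0833 0.0267] rows 2.237978125199495
```

View pics/w1.png

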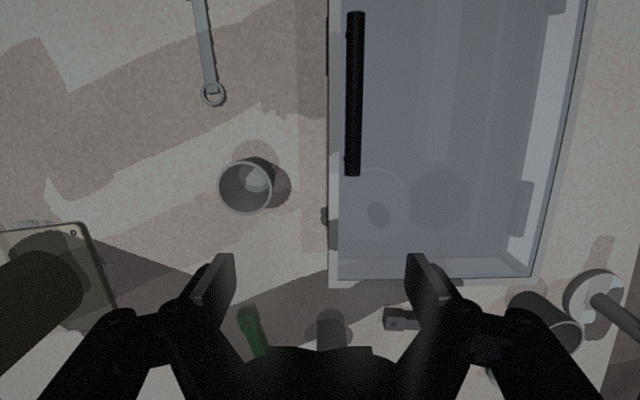

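The wrist view shows the handle from (356,12) to (352,175), with the pot knob seen through the lid near (378,213). I'll triangulate the handle with the top view.

```bash
python3 - <<'E'
from h import *
o=bot.get_obs()
A=[(231.2,217.3),(273.8,221.2)];B=[(356,12),(352.5,175.5)]
print('plane',onplane('wrist',B,.16,o).round(4),onplane('wrist',B,.16,o).mean(0))
for a,b in zip(A,B):
    c1,v1=ray('top',[a]);c2,v2=ray('wrist',[b],o); p,e=tri(c1,v1[0],c2,v2[0]);print(p.round(4),e.round(4))
delta([.503,.214,.159],-6.4)
E
```

```text
plane [[0.5099 0.2752 0.16  ]
 [0.4953 0.1506 0.16  ]] [0.50261267 0.21288756 0.16      ]
[0.5092 0.2751 0.1646] 0.0021
[0.4953 0.1514 0.1633] 0.0005
t 2.62 tcp [0.4652 0.1329 0.4373] gp [0.4651 0.1347 0.2823] jaw yaw -7.2 tilt x [-0.001  0.012 -1.   ] j6 1.97 w 0.0855 F [-0.3 -0.3  0. ]
rot (deg) [-0.82 -0.12 -0.66] rad [-0.0144 -0.0021 -0.0116]
shift now-axes [0.1242 0.0838 0.0276]  target-axes [0.1233 0.0848 0.0285] rows 3.6526451275988934
```

Request:
arm_command --moves '[0.01, 0.028, 0.0095, -0.005, 0, -0.004, -1, 0.01, 0.028, 0.0095, -0.005, 0, -0.004, -1, 0.01, 0.028, 0.0095, -0.004, 0, -0.004, -1, 0, 0, 0, 0, 0, 0, -1]'

```text
clock: 2.95
eef_pos: [0.5039, 0.2127, 0.4065]
tool_rot: [0.043, 0.707, -0.045, 0.705]
ft_force: [0.0, 0.4, -1.7]
grip_width: 0.0856
```

```bash
python3 -c "
from h import *
delta([.5025,.2135,.160],-6.4)"
```

```text
t 2.95 tcp [0.5039 0.2127 0.4065] gp [0.5034 0.2122 0.2515] jaw yaw -7.1 tilt x [-0.004 -0.004 -1.   ] j6 2.1 w 0.0856 F [ 0.   0.4 -1.7]
rot (deg) [-0.73 -0.18  0.22] rad [-0.0127 -0.0031  0.0039]
shift now-axes [ 0.0915  0.001  -0.0012]  target-axes [ 0.0915  0.0006 -0.0015] rows 2.1940747855023273
```

Request:
arm_command --moves '[0.025, 0, 0, -0.012, 0, 0, -1, 0.025, 0, 0, 0, 0, 0, -1, 0.025, 0, 0, 0, 0, 0, -1, 0.014, 0, 0, 0, 0, 0, -1, 0, 0, 0, 0, 0, 0, -1, 0, 0, 0, 0, 0, 0, 1, 0, 0, 0, 0, 0, 0, 1, 0, 0, 0, 0, 0, 0, 1, 0, 0, 0, 0, 0, 0, 1, 0, 0, 0, 0, 0, 0, 1, 0, 0, 0, 0, 0, 0, 1, 0, 0, 0, 0, 0, 0, 1, 0, 0, 0, 0, 0, 0, 1]'

```text
clock: 4.03
eef_pos: [0.5027, 0.204, 0.3205]
tool_rot: [0.045, 0.705, -0.049, 0.706]
ft_force: [0.5, 0.1, -2.9]
grip_width: 0.0119
```

```bash
python3 -c "
from h import *
delta([.5025,.2135,.160],-6.4)
h=np.array([.5025,.2135])
ex=np.array([np.cos(np.radians(-6.4)),np.sin(np.radians(-6.4))])
g=bot.get_obs()
for th in np.arange(0,1.11,.1):
    a=np.pi-np.arctan2(.1,.222)-th; r=np.hypot(.1,.222)
    print(round(th,2),'dx chest',round(.222+r*np.cos(a),4),'dz',round(r*np.sin(a)-.1,4))
"
```

```text
t 4.03 tcp [0.5027 0.204  0.3205] gp [0.5028 0.2032 0.1655] jaw yaw -7.6 tilt x [ 0.001 -0.005 -1.   ] j6 2.09 w 0.0119 F [ 0.5  0.1 -2.9]
rot (deg) [-1.17  0.09  0.3 ] rad [-0.0204  0.0016  0.0053]
shift now-axes [ 0.0054  0.0094 -0.0015]  target-axes [ 0.0055  0.0094 -0.0013] rows 0.2626879778056254
0.0 dx chest 0.0 dz -0.0
0.1 dx chest 0.0111 dz 0.0217
0.2 dx chest 0.0243 dz 0.0421
0.3 dx chest 0.0395 dz 0.0611
0.4 dx chest 0.0565 dz 0.0786
0.5 dx chest 0.0751 dz 0.0942
0.6 dx chest 0.0952 dz 0.1079
0.7 dx chest 0.1166 dz 0.1195
0.8 dx chest 0.1391 dz 0.1289
0.9 dx chest 0.1623 dz 0.1361
1.0 dx chest 0.1862 dz 0.1408
1.1 dx chest 0.2104 dz 0.1432
```

Request:
arm_command --moves '[-0.011, 0, 0.0055, 0, 0, 0, 1, -0.011, 0, 0.0055, 0, 0, 0, 1, -0.0102, 0, 0.0066, 0, 0, 0, 1, -0.0102, 0, 0.0066, 0, 0, 0, 1, -0.0095, 0, 0.0076, 0, 0, 0, 1, -0.0095, 0, 0.0076, 0, 0, 0, 1]'

```text
clock: 4.53
eef_pos: [0.5389, 0.2004, 0.3749]
tool_rot: [0.042, 0.713, -0.048, 0.698]
ft_force: [0.6, 0.3, -5.8]
grip_width: 0.0116
```

```bash
python3 -c "
from h import *
delta([.5025,.2135,.160],-6.4)
snap('side','s1.png')
"
```

```text
t 4.53 tcp [0.5389 0.2004 0.3749] gp [0.5355 0.1993 0.2199] jaw yaw -7.3 tilt x [-0.022 -0.007 -1.   ] j6 2.05 w 0.0116 F [ 0.6  0.3 -5.8]
rot (deg) [-0.9  -1.2   0.55] rad [-0.0157 -0.0209  0.0096]
shift now-axes [ 0.0606  0.009  -0.0365]  target-axes [ 0.0599  0.009  -0.0376] rows 1.70956979341557
```

View pics/s1.png

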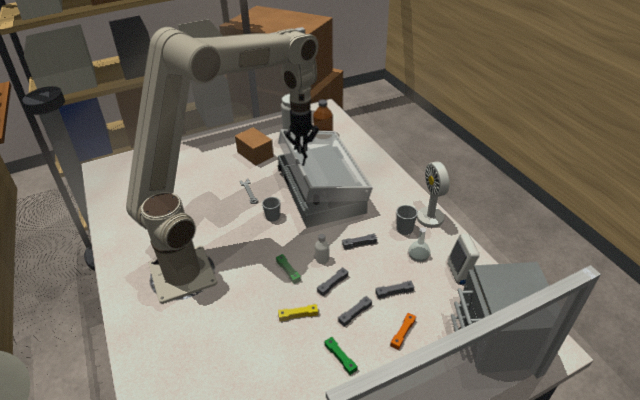

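The lid is rising with the grip, so I'll continue along the arc.

Request:
arm_command --moves '[-0.0088, 0, 0.0085, 0, 0, 0, 1, -0.0088, 0, 0.0085, 0, 0, 0, 1, -0.0078, 0, 0.0093, 0, 0, 0, 1, -0.0078, 0, 0.0093, 0, 0, 0, 1, -0.0069, 0, 0.01, 0, 0, 0, 1, -0.0069, 0, 0.01, 0, 0, 0, 1, -0.0058, 0, 0.0107, 0, 0, 0, 1, -0.0058, 0, 0.0107, 0, 0, 0, 1]'

```text
clock: 5.25
eef_pos: [0.6061, 0.193, 0.4295]
tool_rot: [0.039, 0.73, -0.046, 0.681]
ft_force: [-5.8, -0.9, 3.0]
grip_width: 0.0117
```

```bash
python3 -c "
from h import *
delta([.5025,.2135,.160],-6.4)
"
```

```text
t 5.25 tcp [0.6061 0.193  0.4295] gp [0.5954 0.1922 0.2749] jaw yaw -7.0 tilt x [-0.069 -0.005 -0.998] j6 2.0 w 0.0117 F [-5.8 -0.9  3. ]
rot (deg) [-0.56 -3.89  0.77] rad [-0.0097 -0.068   0.0134]
shift now-axes [ 0.1212  0.0094 -0.0973]  target-axes [ 0.1145  0.0088 -0.1052] rows 3.734747082018331
```

Request:
arm_command --moves '[-0.0067, 0, 0.0103, 0, 0, 0, 1, -0.0067, 0, 0.0103, 0, 0, 0, 1, -0.0056, 0, 0.011, 0, 0, 0, 1, -0.0056, 0, 0.011, 0, 0, 0, 1, -0.0046, 0, 0.0114, 0, 0, 0, 1, -0.0046, 0, 0.0114, 0, 0, 0, 1, -0.0034, 0, 0.0118, 0, 0, 0, 1, -0.0034, 0, 0.0118, 0, 0, 0, 1]'

```text
clock: 5.92
eef_pos: [0.6931, 0.1832, 0.4646]
tool_rot: [0.038, 0.737, -0.047, 0.673]
ft_force: [-1.8, -0.1, -2.6]
grip_width: 0.0118
```

```bash
python3 -c "
from h import *
delta([.5025,.2135,.160],-6.4)
snap('side','s2.png')
"
```

```text
t 5.92 tcp [0.6931 0.1832 0.4646] gp [0.679  0.1822 0.3102] jaw yaw -6.9 tilt x [-0.091 -0.007 -0.996] j6 1.95 w 0.0118 F [-1.8 -0.1 -2.6]
rot (deg) [-0.46 -5.14  0.98] rad [-0.008  -0.0897  0.0171]
shift now-axes [ 0.1661  0.0101 -0.1787]  target-axes [ 0.1496  0.0089 -0.1928] rows 5.85559176185898
```

View pics/s2.png

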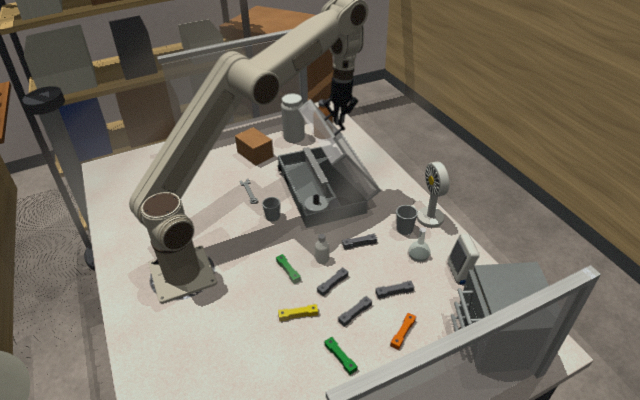

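Past the balance point, at about 0.97 rad. I'll release and retract upward.

Request:
arm_command --moves '[0, 0, 0, 0, 0, 0, -1, -0.01, 0, 0, 0, 0, 0, -1, -0.02, 0, 0, 0, 0, 0, -1, -0.03, 0, 0, 0, 0, 0, -1, -0.03, 0, -0.01, 0, 0, 0, -1, 0, 0, -0.04, 0, 0, 0, -1, 0, 0, -0.04, 0, 0, 0, -1, 0, 0, -0.04, 0, 0, 0, -1, 0, 0, 0, 0, 0, 0, -1]'

```text
clock: 6.72
eef_pos: [0.5671, 0.1905, 0.5335]
tool_rot: [0.041, 0.731, -0.047, 0.679]
ft_force: [0.3, -0.7, -0.2]
grip_width: 0.0852
```

```bash
python3 -c "
from h import *
delta([.45,.2135,.260],-6.4)
snap('side','s3.png');snap('top','t3.png')
"
```

```text
t 6.72 tcp [0.5671 0.1905 0.5335] gp [0.5556 0.1901 0.379 ] jaw yaw -7.2 tilt x [-0.074 -0.003 -0.997] j6 2.01 w 0.0852 F [ 0.3 -0.7 -0.2]
rot (deg) [-0.74 -4.22  0.68] rad [-0.0129 -0.0736  0.0118]
shift now-axes [ 0.1268  0.0097 -0.11  ]  target-axes [ 0.1185  0.0098 -0.119 ] rows 4.033730556245573
```

View pics/s3.png

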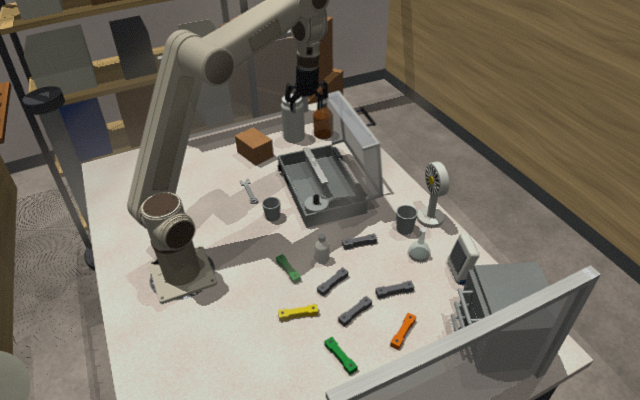

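View pics/t3.png

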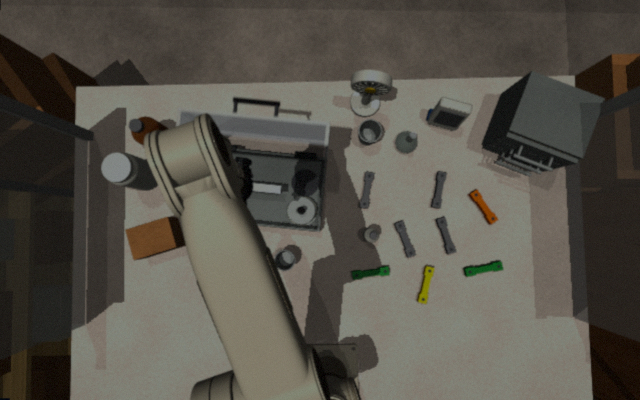

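```bash
python3 -c "
from h import *
o,_=snap('wrist','w3.png')
np.save('o_w3.npy',np.r_[o['eef_pos'],o['tool_rot']])
"
```

```text
(no output)
```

View pics/w3.png

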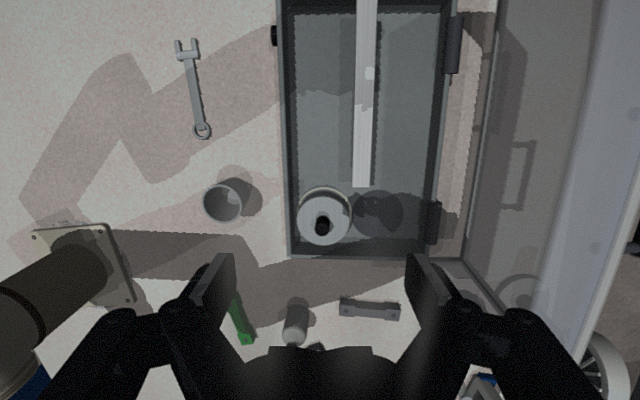

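Request:
arm_command --moves '[0, 0.02, -0.01, -0.002, -0.015, 0.002, -1, 0, 0.02, -0.01, -0.002, -0.015, 0.002, -1, 0, 0.02, -0.01, -0.002, -0.015, 0.002, -1, 0, 0.02, -0.01, -0.002, -0.015, 0.002, -1, 0, 0.02, -0.01, -0.002, -0.014, 0.002, -1, 0, 0, 0, 0, 0, 0, -1]'

```text
clock: 7.37
eef_pos: [0.5479, 0.3004, 0.5395]
tool_rot: [0.048, 0.693, -0.041, 0.718]
ft_force: [0.8, 0.2, -0.1]
grip_width: 0.0856
```

```bash
python3 -c "
from h import *
delta([.45,.2135,.260],-6.4)
o,_=snap('wrist','w4.png')
np.save('o_w4.npy',np.r_[o['eef_pos'],o['tool_rot']])
snap('top','t4.png')
"
```

```text
t 7.37 tcp [0.5479 0.3004 0.5395] gp [0.5535 0.3017 0.3846] jaw yaw -7.2 tilt x [ 0.036  0.008 -0.999] j6 2.2 w 0.0856 F [ 0.8  0.2 -0.1]
rot (deg) [-0.81  2.01 -0.73] rad [-0.0142  0.035  -0.0127]
shift now-axes [ 0.1201 -0.1001 -0.0905]  target-axes [ 0.1245 -0.0973 -0.0876] rows 4.332115470051436
```

View pics/w4.png

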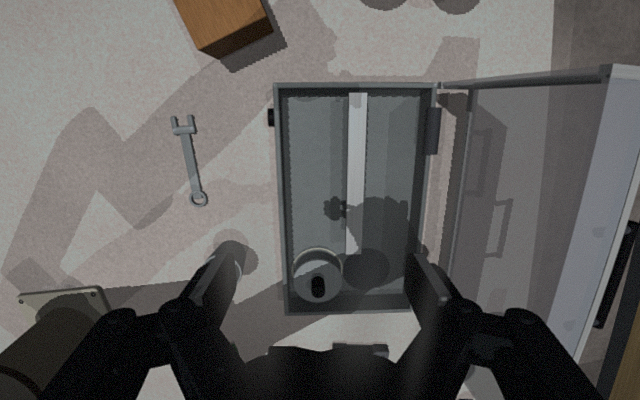

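View pics/t4.png

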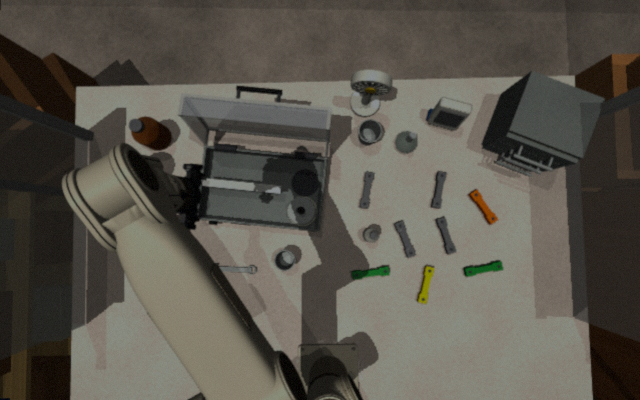

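```bash
python3 - <<'E'
import cv2
def c(f,o,x0,x1,y0,y1,s): 
    im=cv2.imread('pics/'+f)[y0:y1,x0:x1]; im=cv2.convertScaleAbs(im,alpha=1.7); cv2.imwrite('pics/'+o,cv2.resize(im,None,fx=s,fy=s,interpolation=cv2.INTER_CUBIC))
c('w4.png','w4c.png',260,450,70,220,4)
c('w4.png','w4d.png',270,430,200,330,4)
c('w3.png','w3c.png',270,450,120,270,4)
c('t4.png','t4c.png',190,335,130,240,5)
E
```

```text
(no output)
```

View pics/w4c.png

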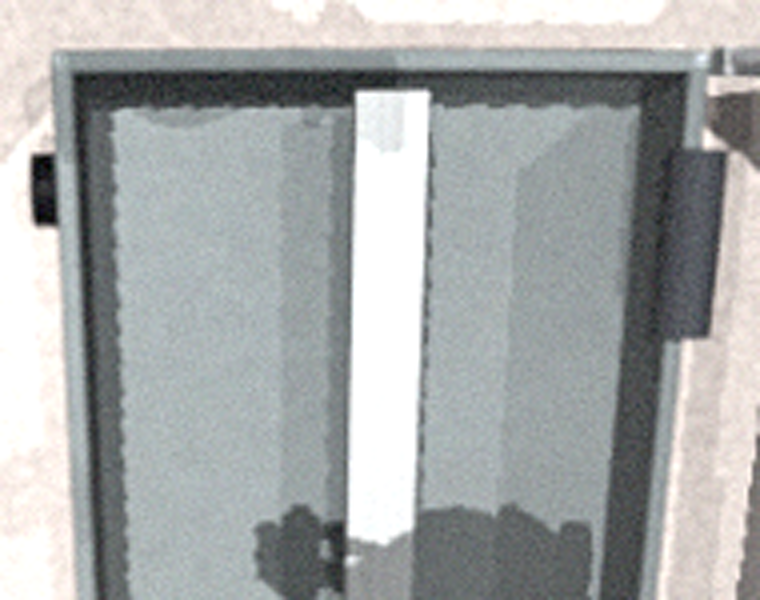

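View pics/w4d.png

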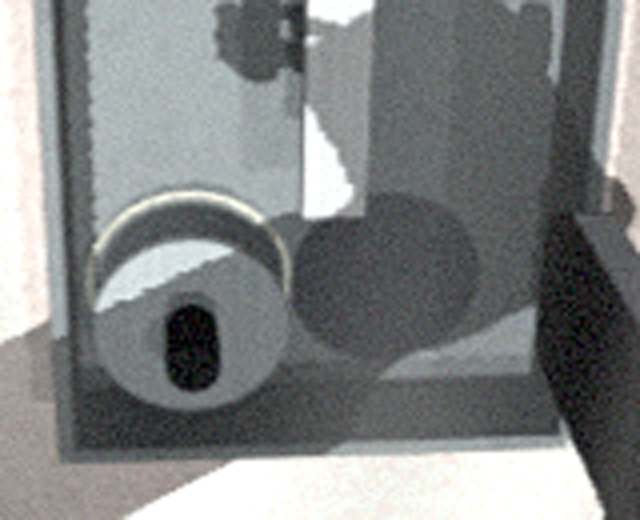

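View pics/w3c.png

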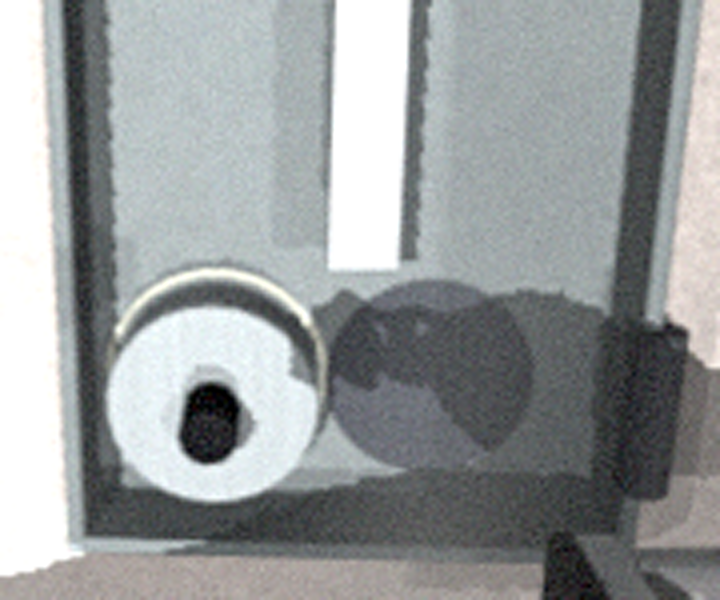

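View pics/t4c.png

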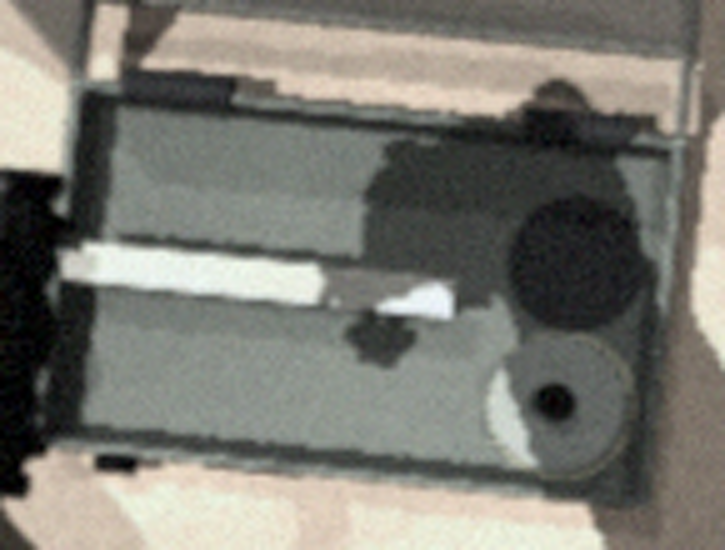

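```bash
cat > m1.py <<'E'
from h import *
def O(f): a=np.load(f);return dict(eef_pos=a[:3],tool_rot=a[3:])
o3,o4=O('o_w3.npy'),O('o_w4.npy')
def pair(nm,a,b,z):
    (n1,p1,q1),(n2,p2,q2)=a,b
    c1,v1=ray(n1,[p1],q1);c2,v2=ray(n2,[p2],q2);p,e=tri(c1,v1[0],c2,v2[0])
    print(nm,'tri',p.round(4),'gap',e.round(4),'planes',onplane(n1,[p1],z,q1)[0,:2].round(4),onplane(n2,[p2],z,q2)[0,:2].round(4))
W3=lambda p:('wrist',p,o3);W4=lambda p:('wrist',p,o4);TP=lambda p:('top',p,None)
pair('rail-y L',W3((352,187)),W4((345.75,254.25)),.08)
pair('rail-y R',W3((370,187.25)),W4((361.5,253.75)),.08)
pair('rail-y R t',TP((281,186.6)),W4((361.5,253.75)),.08)
pair('rail-y L t',TP((280,193.6)),W4((345.75,254.25)),.08)
pair('rail+y L',TP((201.5,186.3)),W4((349,92.75)),.08)
pair('rail+y R',TP((202.2,180)),W4((367.5,92.75)),.08)
pair('pot lid',W3((323.3,220.8)),W4((318,281.3)),.05)
pair('knob',W3((270+209/4,120+440/4)),W4((270+191/4,200+368/4)),.082)
pair('warm',W3((377.3,213.5)),W4((366,269.3)),.012)
pair('warm t',TP((305,182.4)),W4((366,269.3)),.012)
pair('pot knob t',TP((300.8,210.4)),W3((322.5,225)),.075)
c=onplane('wrist',[(274.3,83),(437.5,83),(410.5,311),(285.5,315)],.06,o4);print(c.round(4),c.mean(0))
for i in range(4): d=c[(i+1)%4]-c[i];print(np.linalg.norm(d).round(4),np.degrees(np.arctan2(d[1],d[0])).round(2))
E
python3 m1.py
```

```text
rail-y L tri [0.5866 0.1409 0.0815] gap 0.0 planes [0.5866 0.1405] [0.5868 0.1401]
rail-y R tri [0.6128 0.1371 0.0797] gap 0.0006 planes [0.6131 0.1373] [0.6124 0.1372]
rail-y R t tri [0.6087 0.1381 0.0813] gap 0.0071 planes [0.6053 0.1381] [0.6124 0.1372]
rail-y L t tri [0.5848 0.1413 0.0818] gap 0.0036 planes [0.5832 0.1415] [0.5868 0.1401]
rail+y L tri [0.6123 0.3873 0.0894] gap 0.0049 planes [0.6109 0.3899] [0.616  0.3877]
rail+y R tri [0.6333 0.3834 0.0984] gap 0.0097 planes [0.6308 0.3877] [0.6416 0.3846]
pot lid tri [0.5345 0.0799 0.0554] gap 0.0008 planes [0.5343 0.0777] [0.5338 0.0762]
knob tri [0.5329 0.0738 0.078 ] gap 0.0015 planes [0.5341 0.0759] [0.5325 0.0765]
warm tri [0.6261 0.0697 0.0211] gap 0.0011 planes [0.6276 0.066 ] [0.6268 0.0638]
warm t tri [0.6255 0.0652 0.014 ] gap 0.0021 planes [0.6247 0.0652] [0.6268 0.0638]
pot knob t tri [0.5317 0.077  0.064 ] gap 0.004 planes [0.5293 0.077 ] [0.5348 0.0813]
[[ 0.514   0.4146  0.06  ]
 [ 0.7493  0.3866  0.06  ]
 [ 0.6968 -0.0078  0.06  ]
 [ 0.4662  0.0201  0.06  ]] [0.60658915 0.20336986 0.06      ]
0.2369 -6.77
0.3979 -97.58
0.2322 173.11
0.3974 83.09
```

Measurements agree: rail top at z about 0.081, pot at (0.534, 0.0765), and warming disc at (0.6263, 0.065), about 93 mm apart. The chest yaw is about −6.7°. Next I'll go over the pot knob.

```bash
python3 -c "
from h import *
delta([.5338,.0765,.16],-6.7)
"
```

```text
t 7.47 tcp [0.5487 0.2977 0.5392] gp [0.5542 0.2986 0.3843] jaw yaw -7.4 tilt x [ 0.035  0.006 -0.999] j6 2.2 w 0.0854 F [-0.2  1.2 -0.4]
rot (deg) [-0.66  1.97 -0.57] rad [-0.0116  0.0344 -0.01  ]
shift now-axes [ 0.2223 -0.2236  0.0059]  target-axes [ 0.2242 -0.2214  0.011 ] rows 7.5613638995168255
```

Request:
arm_command --moves '[0.0, 0, 0.0, -0.01, 0.034, -0.01, 0, 0.01, -0.037, 0.001, 0, 0, 0, 0, 0.01, -0.037, 0.001, 0, 0, 0, 0, 0.02, -0.036, 0.001, 0, 0, 0, 0, 0.02, -0.035, 0.001, 0, 0, 0, 0, 0.02, -0.035, 0.001, 0, 0, 0, 0, 0.02, -0.03, 0.001, 0, 0, 0, 0, 0.03, 0, 0, 0, 0, 0, 0, 0.03, 0, 0, 0, 0, 0, 0, 0.03, 0, 0, 0, 0, 0, 0, 0, 0, 0, 0, 0, 0, 0]'

```text
clock: 8.38
eef_pos: [0.5479, 0.07, 0.3407]
tool_rot: [0.049, 0.7, -0.049, 0.711]
ft_force: [-1.6, -0.8, -0.3]
grip_width: 0.0425
```

```bash
python3 -c "
from h import *
delta([.5338,.0765,.12],-6.7)
o,_=snap('wrist','w5.png')
np.save('o_w5.npy',np.r_[o['eef_pos'],o['tool_rot']])
"
```

```text
t 8.38 tcp [0.5479 0.07   0.3407] gp [0.5501 0.0699 0.1857] jaw yaw -7.9 tilt x [ 0.015 -0.001 -1.   ] j6 1.84 w 0.0425 F [-1.6 -0.8 -0.3]
rot (deg) [-1.23  0.83 -0.06] rad [-0.0214  0.0146 -0.001 ]
shift now-axes [ 0.0655  0.0044 -0.0158]  target-axes [ 0.0657  0.0048 -0.0147] rows 1.6183769594342035
```

View pics/w5.png

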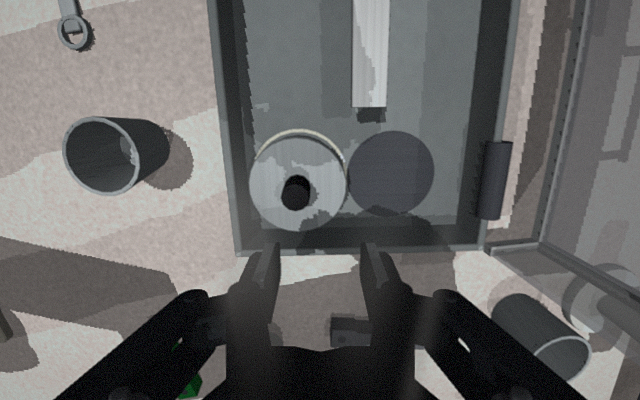

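```bash
python3 -c "
from h import *
a=np.load('o_w5.npy');o=dict(eef_pos=a[:3],tool_rot=a[3:])
print(onplane('wrist',[(298,184.5)],.05,o),onplane('wrist',[(390.5,173.5)],.012,o),onplane('wrist',[(297,197)],.08,o))
im=cv2.imread('pics/w5.png');cv2.imwrite('pics/w5c.png',cv2.convertScaleAbs(cv2.resize(im[110:250,230:450],None,fx=3.6,fy=3.6),alpha=1.6))
"
```

```text
[[0.53347461 0.07874496 0.05      ]] [[0.62663435 0.06655642 0.012     ]] [[0.53397041 0.07657623 0.08      ]]
```

View pics/w5c.png

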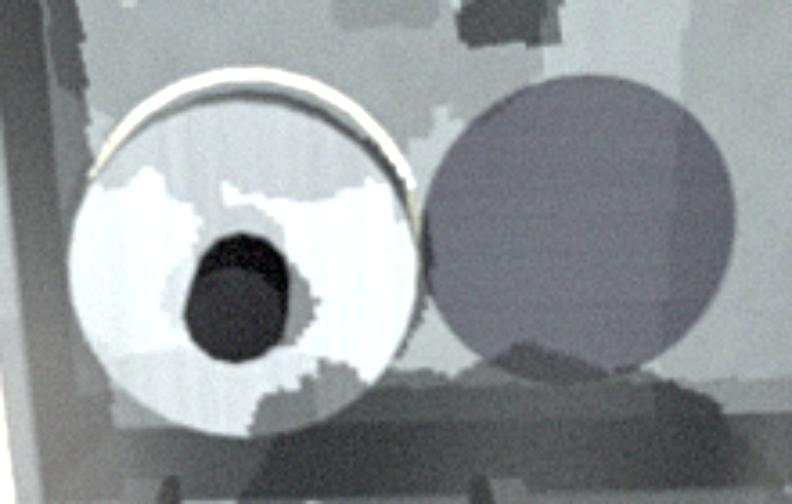

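Request:
arm_command --moves '[0.02, 0.006, -0.017, 0, 0.012, 0, 0, 0.02, 0, 0, 0, 0, 0, 0, 0.02, 0, 0, 0, 0, 0, 0, 0, 0, 0, 0, 0, 0, 0]'

```text
clock: 8.77
eef_pos: [0.5405, 0.0769, 0.2913]
tool_rot: [0.052, 0.697, -0.049, 0.713]
ft_force: [-0.9, -0.3, -0.8]
grip_width: 0.043
```

```bash
python3 -c "
from h import *
delta([.5338,.077,.076],-6.7)
"
```

```text
t 8.77 tcp [0.5405 0.0769 0.2913] gp [0.544  0.0773 0.1364] jaw yaw -8.2 tilt x [ 0.023  0.003 -1.   ] j6 1.86 w 0.043 F [-0.9 -0.3 -0.8]
rot (deg) [-1.49  1.27 -0.33] rad [-0.026   0.0221 -0.0058]
shift now-axes [ 0.0601 -0.0012 -0.0079]  target-axes [ 0.0603 -0.0007 -0.0066] rows 1.4551427679591922
```

Request:
arm_command --moves '[0.0, 0, -0.006, -0.02, 0.022, -0.005, 0, 0, 0, 0, 0, 0, 0, 0]'

```text
clock: 8.93
eef_pos: [0.5366, 0.0777, 0.2953]
tool_rot: [0.044, 0.705, -0.042, 0.707]
ft_force: [-0.7, -0.7, -0.0]
grip_width: 0.0425
```

```bash
python3 -c "
from h import *
delta([.5338,.077,.076],-6.7)
"
```

```text
t 8.93 tcp [0.5366 0.0777 0.2953] gp [0.5372 0.0779 0.1403] jaw yaw -7.0 tilt x [ 0.004  0.001 -1.   ] j6 1.84 w 0.0425 F [-0.7 -0.7 -0. ]
rot (deg) [-0.27  0.19 -0.1 ] rad [-0.0047  0.0034 -0.0017]
shift now-axes [ 0.0643 -0.0011 -0.0029]  target-axes [ 0.0643 -0.001  -0.0027] rows 1.5428400020598068
```

Request:
arm_command --moves '[0.022, 0, -0.002, 0, 0, 0, 0, 0.022, 0, -0.001, 0, 0, 0, 0, 0.018, 0, 0, 0, 0, 0, 0, 0, 0, 0, 0, 0, 0, 0]'

```text
clock: 9.27
eef_pos: [0.541, 0.079, 0.2563]
tool_rot: [0.045, 0.694, -0.04, 0.717]
ft_force: [-0.2, 0.6, -0.5]
grip_width: 0.0428
```

```bash
python3 -c "
from h import *
delta([.5338,.077,.076],-6.7)
snap('wrist','w6.png')
"
```

```text
t 9.27 tcp [0.541  0.079  0.2563] gp [0.546  0.0799 0.1014] jaw yaw -6.9 tilt x [ 0.032  0.006 -0.999] j6 1.84 w 0.0428 F [-0.2  0.6 -0.5]
rot (deg) [-0.21  1.81 -0.54] rad [-0.0037  0.0316 -0.0094]
shift now-axes [ 0.025  -0.0031 -0.0077]  target-axes [ 0.0253 -0.0028 -0.0069] rows 0.6318990920447205
```

View pics/w6.png

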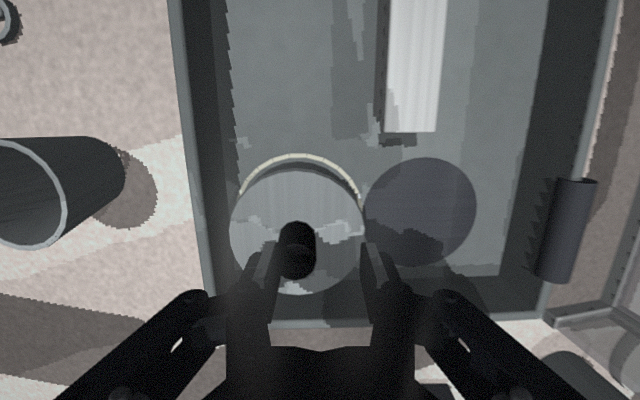

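Request:
arm_command --moves '[0.0, -0.002, -0.007, 0, 0.033, -0.009, 0, 0.012, -0.001, -0.002, 0, 0.012, 0, 0, 0.012, 0, -0.002, 0, 0.01, 0, 0, 0, 0, 0, 0, 0, 0, 0]'

```text
clock: 9.65
eef_pos: [0.5355, 0.0783, 0.2417]
tool_rot: [0.045, 0.707, -0.04, 0.705]
ft_force: [-0.1, -0.5, -0.3]
grip_width: 0.0426
```

```bash
python3 -c "
from h import *
delta([.5338,.077,.076],-6.7)
snap('wrist','w7.png')
"
```

```text
t 9.65 tcp [0.5355 0.0783 0.2417] gp [0.5352 0.0793 0.0867] jaw yaw -6.9 tilt x [-0.002  0.007 -1.   ] j6 1.83 w 0.0426 F [-0.1 -0.5 -0.3]
rot (deg) [-0.16 -0.17 -0.38] rad [-0.0028 -0.0029 -0.0065]
shift now-axes [ 0.0107 -0.0015 -0.0015]  target-axes [ 0.0107 -0.0015 -0.0015] rows 0.2612623232712281
```

View pics/w7.png

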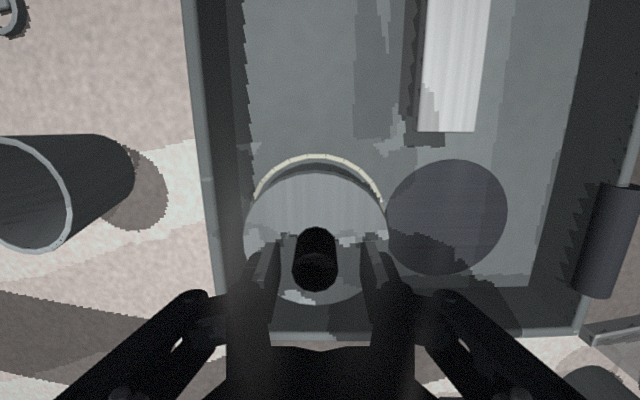

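Request:
arm_command --moves '[0.012, -0.001, -0.001, 0, 0.006, -0.004, 0, 0.004, 0, 0, 0, 0, 0, 0.29, 0, 0, 0, 0, 0, 0, 0.29, 0, 0, 0, 0, 0, 0, 0.29]'

```text
clock: 10.03
eef_pos: [0.5349, 0.0774, 0.2231]
tool_rot: [0.043, 0.709, -0.041, 0.702]
ft_force: [0.0, -0.4, 0.0]
grip_width: 0.0301
```

```bash
python3 -c "
from h import *
delta([.6265,.0660,.076],-6.7)
"
```

```text
t 10.03 tcp [0.5349 0.0774 0.2231] gp [0.5334 0.0779 0.0681] jaw yaw -6.9 tilt x [-0.01   0.003 -1.   ] j6 1.83 w 0.0301 F [ 0.  -0.4  0. ]
rot (deg) [-0.16 -0.56 -0.1 ] rad [-0.0027 -0.0099 -0.0018]
shift now-axes [-0.0088 -0.0004  0.0922]  target-axes [-0.0079 -0.0007  0.0923] rows 2.2211757298733983
```

Request:
arm_command --moves '[-0.007, 0, 0.0, 0, -0.005, 0, 0.29, 0, 0, 0.008, 0, 0, 0, 0.29, 0, 0, 0.008, 0, 0, 0, 0.29, 0, 0, 0.008, 0, 0, 0, 0.29, 0, 0, 0.008, 0, 0, 0, 0.29, 0, 0, 0.008, 0, 0, 0, 0.29]'

```text
clock: 10.53
eef_pos: [0.5762, 0.0724, 0.23]
tool_rot: [0.043, 0.709, -0.041, 0.703]
ft_force: [-1.3, 0.6, -0.0]
grip_width: 0.0307
```

```bash
python3 -c "
from h import *
delta([.6265,.0660,.074],-6.7)
snap('wrist','w8.png')
"
```

```text
t 10.53 tcp [0.5762 0.0724 0.23  ] gp [0.5748 0.0728 0.075 ] jaw yaw -6.8 tilt x [-0.009  0.002 -1.   ] j6 1.81 w 0.0307 F [-1.3  0.6 -0. ]
rot (deg) [-0.1  -0.51 -0.07] rad [-0.0018 -0.0089 -0.0011]
shift now-axes [ 0.0005 -0.0004  0.0507]  target-axes [ 0.001  -0.0005  0.0507] rows 1.2165666285758265
```

View pics/w8.png

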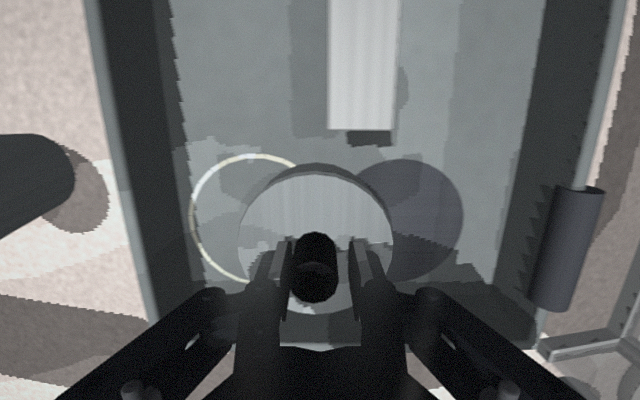

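Request:
arm_command --moves '[0, 0, 0.009, 0, 0, 0, 0.29, 0, 0, 0.009, 0, 0, 0, 0.29, 0, 0, 0.009, 0, 0, 0, 0.29, 0, 0, 0.009, 0, 0, 0, 0.29, 0, 0, 0.009, 0, 0, 0, 0.29, 0, 0, 0.006, 0, 0, 0, 0.29, 0, 0, 0, 0, 0, 0, 0.29]'

```text
clock: 11.17
eef_pos: [0.6339, 0.0652, 0.2301]
tool_rot: [0.043, 0.708, -0.042, 0.704]
ft_force: [-0.8, -0.3, 0.3]
grip_width: 0.0304
```

```bash
python3 -c "
from h import *
delta([.6265,.0660,.074],-6.7)
snap('wrist','w9.png')
"
```

```text
t 11.17 tcp [0.6339 0.0652 0.2301] gp [0.6332 0.0656 0.0751] jaw yaw -6.9 tilt x [-0.005  0.003 -1.   ] j6 1.79 w 0.0304 F [-0.8 -0.3  0.3]
rot (deg) [-0.19 -0.3  -0.12] rad [-0.0033 -0.0053 -0.0022]
shift now-axes [ 0.0011 -0.0001 -0.0075]  target-axes [ 0.0011 -0.0001 -0.0075] rows 0.18146387920702767
```

View pics/w9.png

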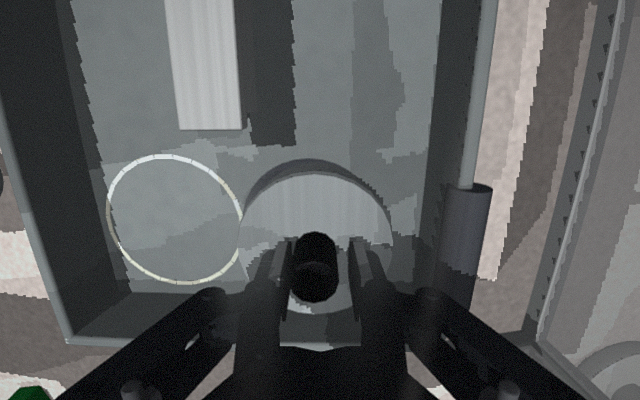

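```bash
python3 -c "
from h import *
o=bot.get_obs()
r=onplane('wrist',[(174,219)],.012,o)[0];print('ring',r,'warm',r[:2]+.094*np.array([.9932,-.1167]))
print('lid',onplane('wrist',[(315,243)],.05,o),'knob',onplane('wrist',[(316,283)],.082,o))
"
```

```text
ring [0.53210294 0.07995817 0.012     ] warm [0.62546374 0.06898837]
lid [[0.6305651  0.06973877 0.05      ]] knob [[0.63113607 0.06523244 0.082     ]]
```

Request:
arm_command --moves '[0, 0, -0.006, 0, 0, 0, 0.29, 0, 0, -0.004, 0, 0, 0, 0.29, 0, 0, 0, 0, 0, 0, 0.29]'

```text
clock: 11.47
eef_pos: [0.6231, 0.0664, 0.2303]
tool_rot: [0.043, 0.707, -0.042, 0.705]
ft_force: [0.1, 0.1, 0.3]
grip_width: 0.0304
```

```bash
python3 -c "
from h import *
delta([.6265,.0660,.074],-6.7)
"
```

```text
t 11.47 tcp [0.6231 0.0664 0.2303] gp [0.6226 0.0668 0.0753] jaw yaw -6.9 tilt x [-0.003  0.003 -1.   ] j6 1.8 w 0.0304 F [0.1 0.1 0.3]
rot (deg) [-0.21 -0.21 -0.13] rad [-0.0036 -0.0037 -0.0023]
shift now-axes [0.0013 0.     0.0034]  target-axes [ 0.0013 -0.      0.0034] rows 0.08753028178374146
```

Request:
arm_command --moves '[0, 0, 0.003, 0, 0, 0, -0.1, 0, 0, 0, 0, 0, 0, -0.1, 0, 0, 0, 0, 0, 0, -0.1, -0.02, 0, 0, 0, -0.005, 0, -0.1, -0.03, 0, 0, 0, -0.01, 0, -0.1, -0.04, 0, 0, 0, -0.01, 0, -0.1, -0.04, 0, 0, 0, -0.01, 0, -0.1, -0.04, 0, 0, 0, -0.01, 0, -0.1, 0, 0, 0, 0, 0, 0, -0.1]'

```text
clock: 12.22
eef_pos: [0.6209, 0.0663, 0.4027]
tool_rot: [0.041, 0.695, -0.043, 0.716]
ft_force: [1.5, -0.6, 1.4]
grip_width: 0.0471
```

```bash
python3 -c "
from h import *
delta([.6265,.0660,.074],-6.7)
o,_=snap('wrist','w10.png')
np.save('o_w10.npy',np.r_[o['eef_pos'],o['tool_rot']])
"
```

```text
t 12.22 tcp [0.6209 0.0663 0.4027] gp [0.6255 0.0657 0.2478] jaw yaw -6.8 tilt x [ 0.03  -0.004 -1.   ] j6 1.8 w 0.0471 F [ 1.5 -0.6  1.4]
rot (deg) [-0.15  1.71  0.04] rad [-0.0026  0.0299  0.0006]
shift now-axes [0.1738 0.0004 0.0004]  target-axes [0.1737 0.0003 0.0056] rows 4.167832644400532
```

View pics/w10.png

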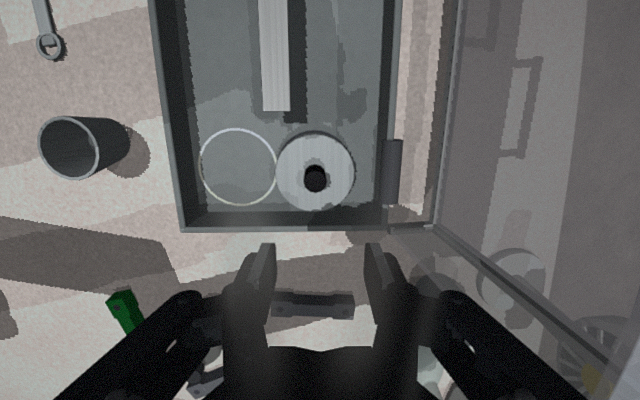

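```bash
python3 -c "
from h import *
a=np.load('o_w10.npy');o=dict(eef_pos=a[:3],tool_rot=a[3:])
r=onplane('wrist',[(238.5,166.5)],.012,o)[0];print('ring',r,'warm',r[:2]+.094*np.array([.9932,-.1167]))
print('lid',onplane('wrist',[(315,173.5)],.05,o),'knob',onplane('wrist',[(315,179.5)],.08,o))
im=cv2.imread('pics/w10.png');cv2.imwrite('pics/w10c.png',cv2.convertScaleAbs(cv2.resize(im[100:230,180:400],None,fx=3.6,fy=3.6,interpolation=cv2.INTER_CUBIC),alpha=1.6))
"
```

```text
ring [0.53331441 0.07816038 0.012     ] warm [0.62667521 0.06719058]
lid [[0.62643148 0.06673928 0.05      ]] knob [[0.62613915 0.06791714 0.08      ]]
```

View pics/w10c.png

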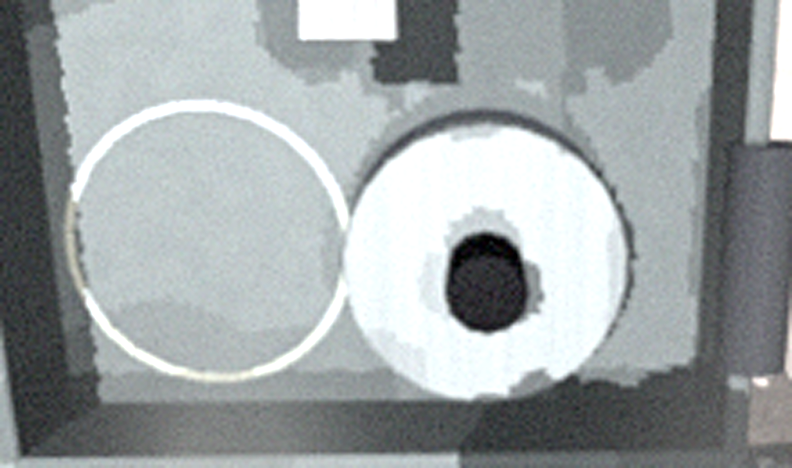

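The pot sits within about 1 mm of the disc centre computed from the ring. Now the bars: I'll go above bar A and turn the jaws.

Request:
arm_command --moves '[0, -0.04, -0.008, 0, 0.015, 0, -1, 0, -0.04, -0.008, 0, 0.015, 0, -1, 0, -0.04, -0.008, 0, 0, 0, -1, 0, -0.04, -0.008, 0, 0, 0, -1, 0, -0.035, -0.008, 0, 0, 0, -1, 0, 0, 0, -0.12, 0, 0, -1, 0, 0, 0, -0.12, 0, 0, -1, 0, 0, 0, -0.12, 0, 0, -1, 0, 0, 0, -0.12, 0, 0, -1, 0, 0, 0, -0.12, 0, 0, -1, 0, 0, 0, -0.12, 0, 0, -1, 0, 0, 0, -0.12, 0, 0, -1, 0, 0, 0, -0.12, 0, 0, -1, 0, 0, 0, -0.12, 0, 0, -1, 0, 0, 0, -0.12, 0, 0, -1, 0, 0, 0, -0.12, 0, 0, -1, 0, 0, 0, -0.12, 0, 0, -1, 0, 0, 0, 0, 0, 0, -1]'

```text
clock: 13.77
eef_pos: [0.5498, -0.1302, 0.3768]
tool_rot: [-0.441, 0.552, 0.463, 0.535]
ft_force: [-0.7, -0.1, 0.5]
grip_width: 0.0854
```

```bash
python3 -c "
from h import *
delta([.5957,-.135,.13],79.3)
o,_=snap('wrist','w11.png')
np.save('o_w11.npy',np.r_[o['eef_pos'],o['tool_rot']])
"
```

```text
t 13.77 tcp [ 0.5498 -0.1302  0.3768] gp [ 0.5438 -0.1289  0.2219] jaw yaw 79.4 tilt x [-0.039  0.008 -0.999] j6 -0.05 w 0.0854 F [-0.7 -0.1  0.5]
rot (deg) [ 0.14  0.05 -2.26] rad [ 0.0024  0.0008 -0.0394]
shift now-axes [ 0.0899 -0.0496  0.0036]  target-axes [ 0.0918 -0.046   0.0038] rows 2.4639912830222737
```

View pics/w11.png

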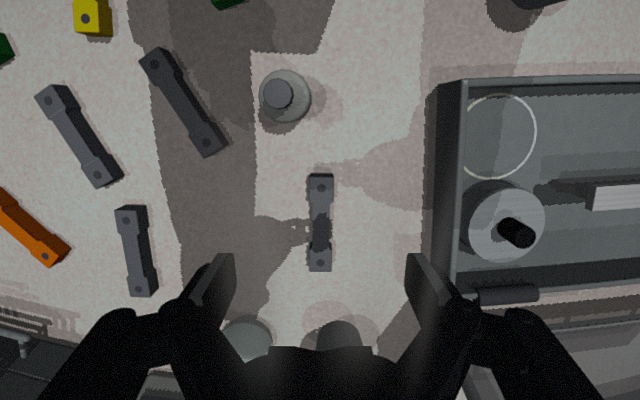

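```bash
python3 -c "
import cv2,numpy as np
im=cv2.convertScaleAbs(cv2.imread('pics/w11.png'),alpha=1.9)
cv2.imwrite('pics/w11c.png',cv2.resize(im[160:285,285:355],None,fx=4.6,fy=4.6,interpolation=cv2.INTER_CUBIC))
cv2.imwrite('pics/w11d.png',cv2.resize(im[35:305,30:235],None,fx=2.2,fy=2.2,interpolation=cv2.INTER_CUBIC))
"
```

```text
(no output)
```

View pics/w11c.png

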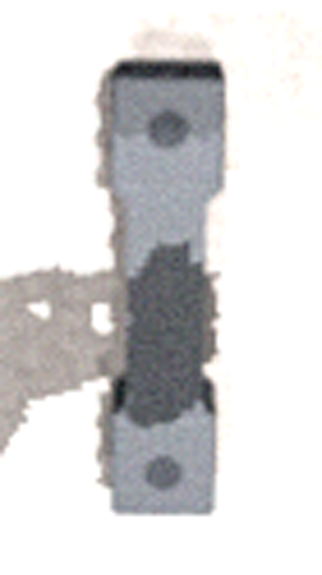

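View pics/w11d.png

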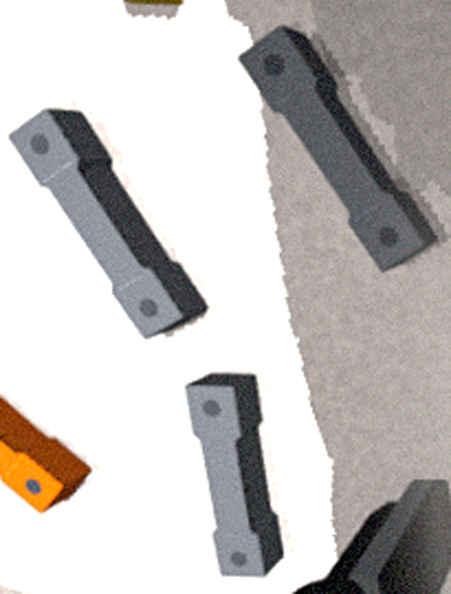

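```bash
cat > bars.py <<'E'
from h import *
a=np.load('o_w11.npy');o=dict(eef_pos=a[:3],tool_rot=a[3:])
D=dict(A=[(321.5,187.8),(320.4,263.0)],B=[(125.9,220.5),(138.2,289.1)],C=[(48.2,100.5),(97.7,174.5)],D=[(155,64.5),(206.4,142.3)])
for k,p in D.items():
    q=onplane('wrist',p,.024,o);d=q[1]-q[0];print(k,q.mean(0).round(4),'sep',np.linalg.norm(d).round(4),'axis',np.degrees(np.arctan2(d[1],d[0])).round(1),'top px',proj('top',q).round(1).tolist())
E
python3 bars.py; python3 -c "
import cv2
im=cv2.convertScaleAbs(cv2.imread('pics/t4.png'),alpha=1.6);cv2.imwrite('pics/t4b.png',cv2.resize(im[160:265,350:470],None,fx=5.5,fy=5.5,interpolation=cv2.INTER_CUBIC))"
```

```text
A [ 0.5982 -0.1376  0.024 ] sep 0.0949 axis -11.2 top px [[364.2, 203.1], [369.1, 174.7]]
B [ 0.5946 -0.3759  0.024 ] sep 0.0946 axis -11.8 top px [[437.1, 202.8], [442.1, 174.5]]
C [ 0.4434 -0.393   0.024 ] sep 0.0941 axis 16.7 top px [[451.2, 248.7], [441.8, 221.1]]
D [ 0.4339 -0.2586  0.024 ] sep 0.0937 axis 19.7 top px [[410.4, 252.0], [399.9, 225.0]]
```

View pics/t4b.png

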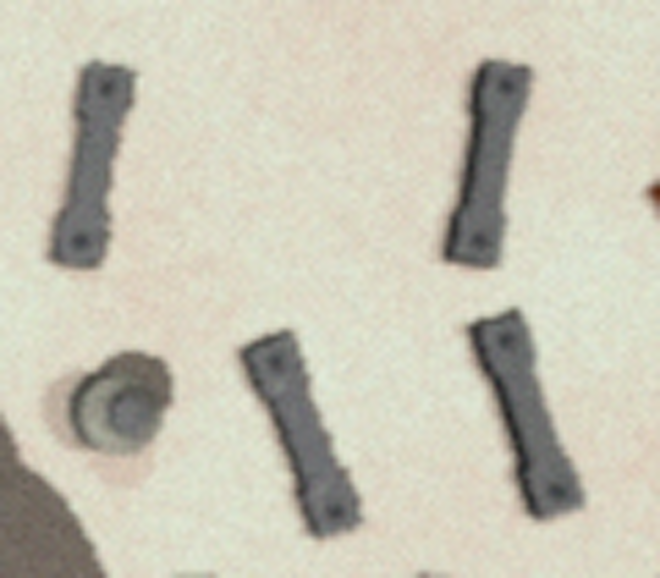

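```bash
cat >> bars.py <<'E'
Tt=dict(A=[(80,240),(107,90)],B=[(480,240),(506,87)],C=[(557,491),(505,341)],D=[(336,510),(276,362)])
for k in D:
    s=[]
    for p,q in zip(D[k],Tt[k]):
        q=np.array(q)/5.5+[350,160]-.4
        c1,v1=ray('wrist',[p],o);c2,v2=ray('top',[q]);x,e=tri(c1,v1[0],c2,v2[0]);s.append(x);s1=onplane('top',[q],.024)[0]
    pl=onplane('top',np.array(Tt[k])/5.5+[349.6,159.6],.024);d=pl[1]-pl[0]
    print(k,'tri',np.mean(s,0).round(4),'gap',e.round(4),'top plane',pl.mean(0).round(4),np.degrees(np.arctan2(d[1],d[0])).round(1))
delta([.5970,-.1370,.06],78.8)
E
python3 bars.py
```

```text
A [ 0.5982 -0.1376  0.024 ] sep 0.0949 axis -11.2 top px [[364.2, 203.1], [369.1, 174.7]]
B [ 0.5946 -0.3759  0.024 ] sep 0.0946 axis -11.8 top px [[437.1, 202.8], [442.1, 174.5]]
C [ 0.4434 -0.393   0.024 ] sep 0.0941 axis 16.7 top px [[451.2, 248.7], [441.8, 221.1]]
D [ 0.4339 -0.2586  0.024 ] sep 0.0937 axis 19.7 top px [[410.4, 252.0], [399.9, 225.0]]
A tri [ 0.5953 -0.1369  0.0299] gap 0.0005 top plane [ 0.5959 -0.1373  0.024 ] -11.5
B tri [ 0.5926 -0.3732  0.0277] gap 0.0013 top plane [ 0.5925 -0.3746  0.024 ] -11.5
C tri [ 0.443  -0.391   0.0263] gap 0.0016 top plane [ 0.4424 -0.3918  0.024 ] 17.2
D tri [ 0.433  -0.2591  0.0234] gap 0.0013 top plane [ 0.4327 -0.2589  0.024 ] 20.5
t 13.82 tcp [ 0.5497 -0.1301  0.3766] gp [ 0.5437 -0.1289  0.2217] jaw yaw 79.2 tilt x [-0.039  0.008 -0.999] j6 -0.04 w 0.0853 F [ 0.2  0.2 -1.5]
rot (deg) [ 0.4   0.03 -2.29] rad [ 0.007   0.0006 -0.0399]
shift now-axes [ 0.1596 -0.0541  0.002 ]  target-axes [ 0.1616 -0.0477  0.0025] rows 4.041589975415549
```

Request:
arm_command --moves '[0, -0.024, 0.001, 0.004, 0, -0.02, -0.3, 0, -0.024, 0.001, 0.003, 0, -0.02, -0.3, 0.025, 0, 0, 0, 0, 0.012, -0.3, 0.025, 0, 0, 0, 0, 0.012, -0.3, 0.025, 0, 0, 0, 0, 0.012, -0.3, 0.025, 0, 0, 0, 0, 0.012, -0.3, 0, 0, 0, 0, 0, 0, -0.3]'

```text
clock: 14.4
eef_pos: [0.597, -0.137, 0.2695]
tool_rot: [-0.429, 0.562, 0.455, 0.541]
ft_force: [-0.8, 0.3, -0.6]
grip_width: 0.0554
```

```bash
python3 -c "
from h import *
delta([.5970,-.1373,.023],78.7)
"
```

```text
t 14.4 tcp [ 0.597  -0.137   0.2695] gp [ 0.5897 -0.1353  0.1146] jaw yaw 77.4 tilt x [-0.047  0.011 -0.999] j6 -0.01 w 0.0554 F [-0.8  0.3 -0.6]
rot (deg) [-1.3   0.04 -2.76] rad [-0.0227  0.0007 -0.0481]
shift now-axes [ 0.0914 -0.0045 -0.0003]  target-axes [ 0.0915 -0.0001 -0.0003] rows 2.1934821078392552
```

Request:
arm_command --moves '[0.02, 0, 0, -0.011, 0, -0.024, -0.3, 0.02, 0, 0, -0.011, 0, -0.024, -0.3, 0.02, 0, 0, 0, 0, 0, -0.3, 0, 0, 0, 0, 0, 0, -0.3]'

```text
clock: 14.73
eef_pos: [0.5958, -0.1367, 0.2087]
tool_rot: [-0.446, 0.548, 0.445, 0.55]
ft_force: [-0.7, 0.0, 0.1]
grip_width: 0.0556
```

```bash
python3 -c "
from h import *
delta([.5970,-.1373,.023],78.7)
o,_=snap('wrist','w12.png')
np.save('o_w12.npy',np.r_[o['eef_pos'],o['tool_rot']])
"
```

```text
t 14.73 tcp [ 0.5958 -0.1367  0.2087] gp [ 0.5962 -0.1366  0.0537] jaw yaw 78.2 tilt x [ 0.002  0.    -1.   ] j6 -0.02 w 0.0556 F [-0.7  0.   0.1]
rot (deg) [-0.53  0.04  0.12] rad [-0.0092  0.0007  0.0021]
shift now-axes [ 0.0307 -0.0012 -0.0004]  target-axes [ 0.0307 -0.0013 -0.0004] rows 0.7371762885948248
```

View pics/w12.png

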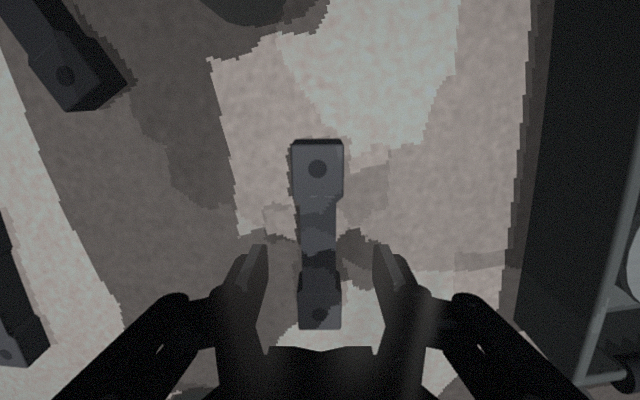

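```bash
cat > dots.py <<'E'
import sys
from h import *
f=sys.argv[1];p=np.array(list(map(float,sys.argv[2:6]))).reshape(2,2);z=float(sys.argv[6]) if len(sys.argv)>6 else .024
a=np.load(f);o=dict(eef_pos=a[:3],tool_rot=a[3:]);q=onplane('wrist',p,z,o);d=q[1]-q[0]
print('mid',q.mean(0).round(4),'sep',np.linalg.norm(d).round(4),'axis',np.degrees(np.arctan2(d[1],d[0])).round(1))
E
python3 dots.py o_w12.npy 317.5 169 320 314
```

```text
mid [ 0.5984 -0.1375  0.024 ] sep 0.0944 axis -11.0
```

Request:
arm_command --moves '[0.016, -0.002, 0, -0.009, 0, 0.002, -0.3, 0.015, 0, 0, 0, 0, 0, -0.3, 0, 0, 0, 0, 0, 0, -0.3, 0, 0, 0, 0, 0, 0, 1, 0, 0, 0, 0, 0, 0, 1, 0, 0, 0, 0, 0, 0, 1, 0, 0, 0, 0, 0, 0, 1, 0, 0, 0, 0, 0, 0, 1, 0, 0, 0, 0, 0, 0, 1]'

```text
clock: 15.53
eef_pos: [0.6046, -0.1387, 0.1944]
tool_rot: [-0.453, 0.543, 0.441, 0.553]
ft_force: [-0.1, -0.3, -2.8]
grip_width: 0.0175
```

```bash
python3 -c "
from h import *
delta([.5970,-.1373,.15],83.3)
"
```

```text
t 15.53 tcp [ 0.6046 -0.1387  0.1944] gp [ 0.6081 -0.1394  0.0394] jaw yaw 78.4 tilt x [ 0.022 -0.005 -1.   ] j6 -0.02 w 0.0175 F [-0.1 -0.3 -2.8]
rot (deg) [-4.93 -0.05  1.3 ] rad [-0.0861 -0.0009  0.0227]
shift now-axes [-0.1108  0.0052 -0.0002]  target-axes [-0.1106  0.0077  0.0005] rows 2.659880569077224
```

Request:
arm_command --moves '[0, 0, 0, 0, 0, 0, -0.3, 0, 0, 0, 0, 0, 0, -0.3, 0, 0, 0, 0, 0, 0, -0.3]'

```text
clock: 15.78
eef_pos: [0.6049, -0.1388, 0.1954]
tool_rot: [-0.453, 0.543, 0.44, 0.554]
ft_force: [-0.1, 0.9, 0.2]
grip_width: 0.0532
```

```bash
python3 -c "
from h import *
delta([.598,-.1374,.022],78.8)
o,_=snap('wrist','w13.png')
np.save('o_w13.npy',np.r_[o['eef_pos'],o['tool_rot']])
"
```

```text
t 15.78 tcp [ 0.6049 -0.1388  0.1954] gp [ 0.6086 -0.1395  0.0405] jaw yaw 78.4 tilt x [ 0.024 -0.005 -1.   ] j6 -0.02 w 0.0532 F [-0.1  0.9  0.2]
rot (deg) [-0.44 -0.    1.39] rad [-0.0076 -0.0001  0.0243]
shift now-axes [ 0.0182  0.0075 -0.0001]  target-axes [ 0.0184  0.0071 -0.    ] rows 0.4730643321311405
```

View pics/w13.png

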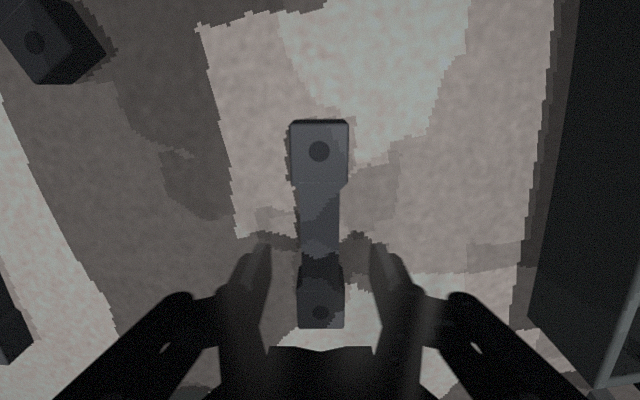

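Request:
arm_command --moves '[0.009, 0.004, 0, -0.004, 0, 0.013, -0.3, 0.009, 0.003, 0, -0.004, 0, 0.013, -0.3, 0.002, 0, 0, 0, 0, 0, -0.3]'

```text
clock: 16.08
eef_pos: [0.5983, -0.1374, 0.1748]
tool_rot: [-0.449, 0.547, 0.45, 0.546]
ft_force: [0.5, -0.7, -0.1]
grip_width: 0.0556
```

```bash
python3 -c "
from h import *
delta([.598,-.1374,.022],78.8)
"
```

```text
t 16.08 tcp [ 0.5983 -0.1374  0.1748] gp [ 0.5981 -0.1374  0.0198] jaw yaw 78.9 tilt x [-0.002  0.    -1.   ] j6 -0.03 w 0.0556 F [ 0.5 -0.7 -0.1]
rot (deg) [ 0.07 -0.   -0.09] rad [ 0.0012 -0.0001 -0.0016]
shift now-axes [-0.0022  0.0003 -0.    ]  target-axes [-0.0022  0.0003 -0.    ] rows 0.05231645399912985
```

Request:
arm_command --moves '[-0.002, 0, 0, 0, 0, 0, 1, 0, 0, 0, 0, 0, 0, 1, 0, 0, 0, 0, 0, 0, 1, 0, 0, 0, 0, 0, 0, 1, 0, 0, 0, 0, 0, 0, 1]'

```text
clock: 16.5
eef_pos: [0.5973, -0.1373, 0.1745]
tool_rot: [-0.448, 0.548, 0.451, 0.545]
ft_force: [-1.1, 0.2, -0.7]
grip_width: 0.0189
```

```bash
python3 -c "
from h import *
delta([.598,-.1374,.18],83.3)
"
```

```text
t 16.5 tcp [ 0.5973 -0.1373  0.1745] gp [ 0.5964 -0.1371  0.0195] jaw yaw 78.9 tilt x [-0.006  0.001 -1.   ] j6 -0.03 w 0.0189 F [-1.1  0.2 -0.7]
rot (deg) [-4.43 -0.   -0.36] rad [-0.0773 -0.     -0.0062]
shift now-axes [-1.605e-01  3.000e-04 -1.000e-04]  target-axes [-1.605e-01 -7.000e-04 -1.000e-04] rows 3.8488836825185655
```

Request:
arm_command --moves '[-0.015, 0, 0, 0, 0, 0, 1, -0.025, 0, 0, 0, 0, 0, 1, -0.03, 0, 0, 0, 0, 0, 1, -0.03, 0, 0, 0, 0, 0, 1, -0.03, 0, 0, -0.02, 0, 0, 1, -0.03, 0, 0, -0.02, 0, 0, 1, -0.01, 0, 0, -0.02, 0, 0, 1, 0, 0, 0, -0.015, 0, 0, 1]'

```text
clock: 17.17
eef_pos: [0.5964, -0.1369, 0.3455]
tool_rot: [-0.464, 0.532, 0.476, 0.524]
ft_force: [0.8, -0.4, -1.7]
grip_width: 0.019
```

```bash
python3 -c "
from h import *
delta([.6235,.3413,.16],83.3)
o,_=snap('wrist','w14.png')
"
```

```text
t 17.17 tcp [ 0.5964 -0.1369  0.3455] gp [ 0.5932 -0.1361  0.1905] jaw yaw 83.4 tilt x [-0.021  0.005 -1.   ] j6 -0.11 w 0.019 F [ 0.8 -0.4 -1.7]
rot (deg) [ 0.06  0.13 -1.21] rad [ 0.0011  0.0023 -0.0211]
shift now-axes [0.0321 0.0277 0.478 ]  target-axes [0.0305 0.0289 0.4781] rows 11.508289387609528
```

View pics/w14.png

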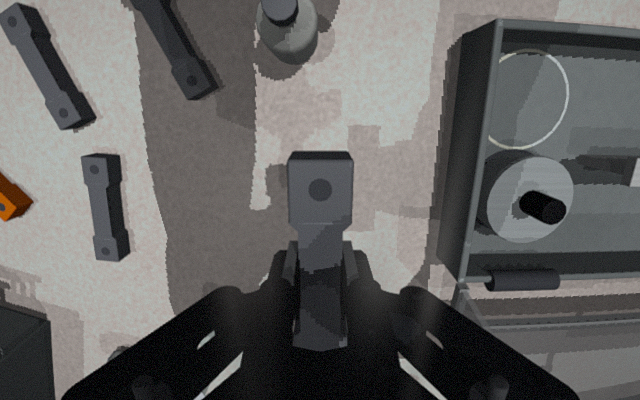

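Request:
arm_command --moves '[0, 0.003, 0.036, 0, 0, -0.007, 1, 0, 0.003, 0.036, 0, 0, -0.007, 1, 0, 0.003, 0.036, 0, 0, -0.007, 1, 0, 0.003, 0.036, 0, 0, 0, 1, 0, 0.003, 0.036, 0, 0, 0, 1, 0, 0.003, 0.036, 0, 0, 0, 1, 0, 0.003, 0.036, 0, 0, 0, 1, 0, 0.002, 0.036, 0, 0, 0, 1, 0, 0.002, 0.036, 0, 0, 0, 1, 0, 0.002, 0.036, 0, 0, 0, 1, 0, 0, 0.036, 0, 0, 0, 1, 0, 0, 0.036, 0, 0, 0, 1, 0, 0, 0.02, 0, 0, 0, 1, 0, 0, 0, 0, 0, 0, 1]'

```text
clock: 18.38
eef_pos: [0.6189, 0.3315, 0.3105]
tool_rot: [-0.46, 0.544, 0.474, 0.518]
ft_force: [0.2, -0.0, -3.1]
grip_width: 0.0187
```

```bash
python3 -c "
from h import *
delta([.6235,.3413,.12],83.3)
o,_=snap('wrist','w15.png')
np.save('o_w15.npy',np.r_[o['eef_pos'],o['tool_rot']])
"
```

```text
t 18.38 tcp [0.6189 0.3315 0.3105] gp [0.6124 0.3299 0.1556] jaw yaw 82.7 tilt x [-0.041 -0.01  -0.999] j6 0.62 w 0.0187 F [ 0.2 -0.  -3.1]
rot (deg) [-0.66 -0.84 -2.29] rad [-0.0115 -0.0147 -0.0399]
shift now-axes [ 0.0351 -0.0048  0.0109]  target-axes [ 0.0355 -0.0035  0.0103] rows 0.8896407783605162
```

View pics/w15.png

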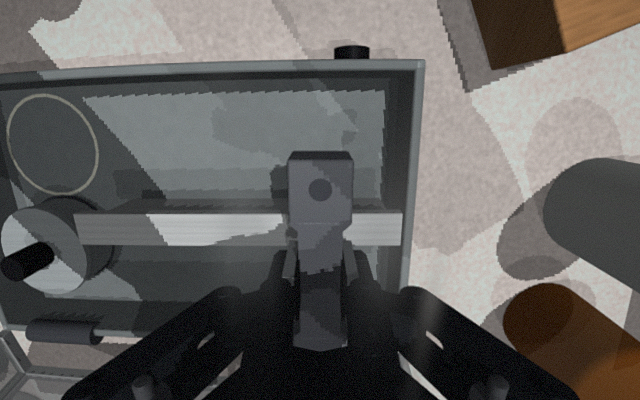

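```bash
python3 -c "
from h import *
a=np.load('o_w15.npy');o=dict(eef_pos=a[:3],tool_rot=a[3:])
q=onplane('wrist',[(74,212.5),(78,246.5),(402,212),(402,246.5)],.0805,o);print(q.round(4));m=(q[::2]+q[1::2])/2;print(m.round(4));d=m[1]-m[0];print(np.linalg.norm(d),np.degrees(np.arctan2(d[1],d[0])))
delta([.622,.3413,.13],83.3)"
```

```text
[[0.5847 0.1428 0.0805]
 [0.6125 0.1355 0.0805]
 [0.6139 0.3885 0.0805]
 [0.6413 0.3872 0.0805]]
[[0.5986 0.1392 0.0805]
 [0.6276 0.3879 0.0805]]
0.25041949984978656 83.34531533568844
t 18.43 tcp [0.6186 0.33   0.3096] gp [0.6118 0.3282 0.1548] jaw yaw 82.6 tilt x [-0.043 -0.012 -0.999] j6 0.62 w 0.0189 F [-0.5 -0.4 -3.3]
rot (deg) [-0.7  -0.96 -2.39] rad [-0.0122 -0.0168 -0.0416]
shift now-axes [ 0.0243 -0.003   0.012 ]  target-axes [ 0.0246 -0.0021  0.0116] rows 0.6550775003517557
```

Request:
arm_command --moves '[0, -0.001, 0.006, -0.006, -0.009, -0.021, 1, 0, -0.001, 0.006, -0.006, -0.009, -0.021, 1, 0.01, 0, 0, 0, 0, 0, 1, 0, 0, 0, 0, 0, 0, 1]'

```text
clock: 18.77
eef_pos: [0.6211, 0.3391, 0.2916]
tool_rot: [-0.469, 0.532, 0.47, 0.526]
ft_force: [-0.4, -0.5, -3.2]
grip_width: 0.0184
```

```bash
python3 -c "
from h import *
delta([.6215,.3413,.105],83.3)
"
```

```text
t 18.77 tcp [0.6211 0.3391 0.2916] gp [0.62   0.3382 0.1366] jaw yaw 83.2 tilt x [-0.007 -0.006 -1.   ] j6 0.62 w 0.0184 F [-0.4 -0.5 -3.2]
rot (deg) [-0.1  -0.38 -0.36] rad [-0.0017 -0.0066 -0.0062]
shift now-axes [ 0.0316 -0.0003  0.0024]  target-axes [ 0.0316 -0.0001  0.0022] rows 0.7603602761375549
```

Request:
arm_command --moves '[0.01, 0, 0.002, -0.002, -0.007, -0.006, 1, 0.01, 0, 0, 0, 0, 0.003, 1, 0.006, 0, 0, 0, 0, 0.002, 1, 0, 0, 0, 0, 0, 0, 1]'

```text
clock: 19.1
eef_pos: [0.6211, 0.3362, 0.2623]
tool_rot: [-0.467, 0.533, 0.47, 0.526]
ft_force: [0.1, -0.7, -2.7]
grip_width: 0.0185
```

```bash
python3 -c "
from h import *
delta([.6215,.3413,.102],83.3)
"
```

```text
t 19.1 tcp [0.6211 0.3362 0.2623] gp [0.6196 0.3358 0.1073] jaw yaw 83.0 tilt x [-0.01  -0.002 -1.   ] j6 0.62 w 0.0185 F [ 0.1 -0.7 -2.7]
rot (deg) [-0.3  -0.21 -0.56] rad [-0.0052 -0.0037 -0.0097]
shift now-axes [0.0053 0.0002 0.0051]  target-axes [0.0053 0.0002 0.0051] rows 0.17682924508666106
```

Request:
arm_command --moves '[0.004, 0, 0.003, -0.004, -0.003, -0.009, 1, 0.003, 0, 0.002, 0, 0, 0, 1, 0.001, 0, 0, 0, 0, 0, 1]'

```text
clock: 19.35
eef_pos: [0.6223, 0.34, 0.2545]
tool_rot: [-0.469, 0.529, 0.469, 0.529]
ft_force: [-2.5, -1.5, 4.1]
grip_width: 0.0189
```

```bash
python3 -c "
from h import *
delta([.6215,.3413,.1],83.3)
"
```

```text
t 19.35 tcp [0.6223 0.34   0.2545] gp [0.6223 0.3399 0.0995] jaw yaw 83.1 tilt x [-0.    -0.001 -1.   ] j6 0.62 w 0.0189 F [-2.5 -1.5  4.1]
rot (deg) [-0.18 -0.04 -0.  ] rad [-0.0031 -0.0007 -0.0001]
shift now-axes [-0.0005  0.0009  0.0012]  target-axes [-0.0005  0.0009  0.0012] rows 0.038254877480388416
```

Request:
arm_command --moves '[0, 0, 0, 0, 0, 0, 0.15, 0, 0, 0, 0, 0, 0, 0.15, 0, 0, 0, 0, 0, 0, 0.15, 0, 0, 0, 0, 0, 0, 0.15, -0.01, 0, 0, 0, 0, 0, 0.15, -0.02, 0, 0, 0, 0, 0, 0.15, -0.03, 0, 0, 0, 0, 0, -0.3, -0.04, 0, 0, 0, 0, 0, -0.3, -0.04, 0, 0, 0, 0, 0, -0.3, 0, 0, 0, 0, 0, 0, -0.3]'

```text
clock: 20.18
eef_pos: [0.6211, 0.3403, 0.4041]
tool_rot: [-0.47, 0.529, 0.469, 0.529]
ft_force: [0.9, -0.2, 1.6]
grip_width: 0.0555
```

```bash
python3 -c "
from h import *
delta([.5935,-.3752,.16],78.4)
o,_=snap('wrist','w16.png')
np.save('o_w16.npy',np.r_[o['eef_pos'],o['tool_rot']])
"
```

```text
t 20.18 tcp [0.6211 0.3403 0.4041] gp [0.6213 0.3402 0.2491] jaw yaw 83.2 tilt x [ 0.001 -0.    -1.   ] j6 0.62 w 0.0555 F [ 0.9 -0.2  1.6]
rot (deg) [ 4.78 -0.01  0.06] rad [ 0.0834 -0.0002  0.0011]
shift now-axes [ 0.0893 -0.0575 -0.7137]  target-axes [ 0.0891 -0.1168 -0.7064] rows 17.30256956760286
```

View pics/w16.png

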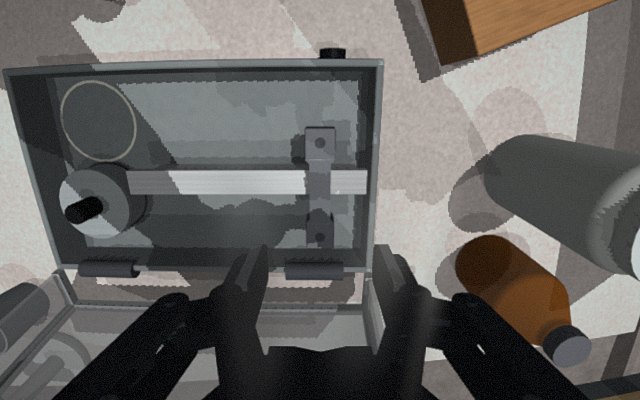

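```bash
python3 dots.py o_w16.npy 320 142.5 319.5 237.5 .104
```

```text
mid [0.6259 0.3396 0.104 ] sep 0.0948 axis -7.1
```

Request:
arm_command --moves '[-0.001, 0, 0, 0.083, 0, 0, -0.3, -0.001, -0.0065, -0.039, 0, 0, 0, -0.3, -0.001, -0.0065, -0.039, 0, 0, 0, -0.3, -0.001, -0.0065, -0.039, 0, 0, 0, -0.3, -0.001, -0.0065, -0.039, 0, 0, 0, -0.3, -0.001, -0.0065, -0.039, 0, 0, 0, -0.3, -0.001, -0.0065, -0.039, 0, 0, 0, -0.3, -0.001, -0.0065, -0.039, 0, 0, 0, -0.3, -0.001, -0.0065, -0.039, 0, 0, 0, -0.3, -0.001, -0.0065, -0.039, 0, 0, 0, -0.3, -0.001, -0.0065, -0.039, 0, 0, 0, -0.3, -0.001, -0.0065, -0.039, 0, 0, 0, -0.3, -0.001, -0.0065, -0.039, 0, 0, 0, -0.3, -0.001, -0.0065, -0.039, 0, 0, 0, -0.3, -0.001, -0.0065, -0.039, 0, 0, 0, -0.3, -0.001, -0.0065, -0.039, 0, 0, 0, -0.3, -0.001, -0.0065, -0.039, 0, 0, 0, -0.3, 0, 0, 0, 0, 0, 0, -0.3]'

```text
clock: 21.73
eef_pos: [0.5933, -0.3156, 0.4167]
tool_rot: [-0.449, 0.546, 0.449, 0.547]
ft_force: [-1.8, 0.8, -0.2]
grip_width: 0.0553
```

```bash
python3 -c "
from h import *
delta([.5935,-.3752,.13],78.4)
o,_=snap('wrist','w17.png')
np.save('o_w17.npy',np.r_[o['eef_pos'],o['tool_rot']])
"
```

```text
t 21.73 tcp [ 0.5933 -0.3156  0.4167] gp [ 0.5936 -0.3156  0.2617] jaw yaw 78.8 tilt x [ 0.002  0.    -1.   ] j6 -0.29 w 0.0553 F [-1.8  0.8 -0.2]
rot (deg) [0.44 0.02 0.11] rad [0.0076 0.0004 0.0019]
shift now-axes [ 0.1317 -0.0115 -0.0585]  target-axes [ 0.1317 -0.0122 -0.0584] rows 3.4664162692205616
```

View pics/w17.png

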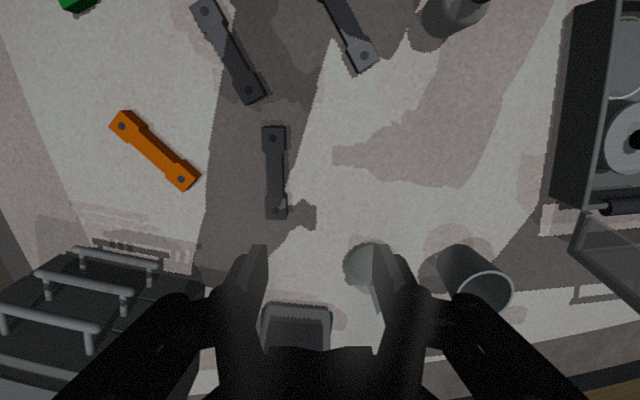

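```bash
python3 dots.py o_w17.npy 272 137.5 277.3 210.5
```

```text
mid [ 0.594  -0.3735  0.024 ] sep 0.0945 axis -9.8
```

Request:
arm_command --moves '[0.01, -0.006, -0.029, 0, 0, 0, -0.3, 0.01, -0.006, -0.029, 0, 0, 0, -0.3, 0.03, 0, 0, 0, 0, 0, -0.3, 0.03, 0, 0, 0, 0, 0, -0.3, 0.03, 0, 0, 0, 0, 0, -0.3, 0.03, 0, 0, 0, 0, 0, -0.3, 0, 0, 0, 0, 0, 0, -0.3]'

```text
clock: 22.37
eef_pos: [0.5966, -0.3699, 0.2754]
tool_rot: [-0.452, 0.542, 0.448, 0.548]
ft_force: [-2.0, 1.8, -1.9]
grip_width: 0.0553
```

```bash
python3 -c "
from h import *
delta([.594,-.3745,.02],78.8)
"
```

```text
t 22.37 tcp [ 0.5966 -0.3699  0.2754] gp [ 0.5983 -0.3696  0.1204] jaw yaw 79.1 tilt x [ 0.01   0.002 -1.   ] j6 -0.37 w 0.0553 F [-2.   1.8 -1.9]
rot (deg) [0.31 0.2  0.57] rad [0.0055 0.0036 0.0099]
shift now-axes [ 0.1004  0.0027 -0.0054]  target-axes [ 0.1004  0.0017 -0.0051] rows 2.411096398191878
```

Request:
arm_command --moves '[0.025, 0.001, -0.003, 0.005, 0.003, 0.01, -0.3, 0.025, 0.001, -0.002, 0, 0, 0.005, -0.3, 0.02, 0, 0, 0, 0, 0.005, -0.3, 0, 0, 0, 0, 0, 0, -0.3]'

```text
clock: 22.7
eef_pos: [0.596, -0.3699, 0.2082]
tool_rot: [-0.448, 0.547, 0.453, 0.543]
ft_force: [-1.6, 0.5, -0.8]
grip_width: 0.0557
```

```bash
python3 -c "
from h import *
delta([.594,-.3745,.02],78.8)
o,_=snap('wrist','w18.png')
np.save('o_w18.npy',np.r_[o['eef_pos'],o['tool_rot']])
"
```

```text
t 22.7 tcp [ 0.596  -0.3699  0.2082] gp [ 0.5947 -0.3695  0.0532] jaw yaw 79.1 tilt x [-0.008  0.002 -1.   ] j6 -0.37 w 0.0557 F [-1.6  0.5 -0.8]
rot (deg) [ 0.33  0.05 -0.49] rad [ 0.0058  0.0008 -0.0085]
shift now-axes [ 0.0332  0.0008 -0.005 ]  target-axes [ 0.0332  0.0011 -0.0049] rows 0.8044021080224963
```

View pics/w18.png

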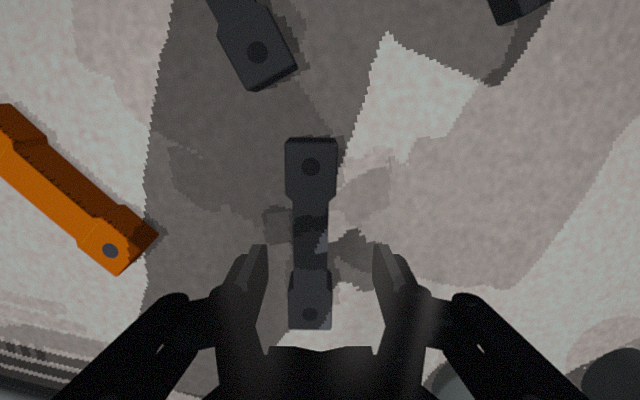

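```bash
python3 dots.py o_w18.npy 310.5 167 310 314; python3 -c "
from h import *
delta([.595,-.3745,.02],78.8)"
```

```text
mid [ 0.5947 -0.375   0.024 ] sep 0.0946 axis -11.6
t 22.75 tcp [ 0.5968 -0.3702  0.2108] gp [ 0.5961 -0.3701  0.0558] jaw yaw 79.1 tilt x [-0.005  0.001 -1.   ] j6 -0.37 w 0.0553 F [0.  0.4 0.1]
rot (deg) [ 0.35 -0.02 -0.28] rad [ 0.0061 -0.0003 -0.0049]
shift now-axes [ 0.0358  0.0008 -0.0046]  target-axes [ 0.0358  0.0009 -0.0046] rows 0.8651357747271518
```

Request:
arm_command --moves '[0.014, 0.001, -0.003, 0.012, 0, 0, -0.3, 0.014, 0.001, -0.002, 0, 0, 0.005, -0.3, 0.01, 0.001, -0.001, 0, 0, 0.005, -0.3, 0.003, 0, 0, 0, 0, 0, -0.3]'

```text
clock: 23.08
eef_pos: [0.5959, -0.3761, 0.1762]
tool_rot: [-0.448, 0.549, 0.447, 0.546]
ft_force: [0.1, -0.2, -0.7]
grip_width: 0.0553
```

```bash
python3 -c "
from h import *
delta([.5947,-.375,.02],78.4)"
```

```text
t 23.08 tcp [ 0.5959 -0.3761  0.1762] gp [ 0.5954 -0.3768  0.0212] jaw yaw 78.5 tilt x [-0.003 -0.005 -1.   ] j6 -0.36 w 0.0553 F [ 0.1 -0.2 -0.7]
rot (deg) [ 0.12 -0.3  -0.13] rad [ 0.0021 -0.0052 -0.0023]
shift now-axes [0.0012 0.0014 0.0008]  target-axes [0.0012 0.0014 0.0008] rows 0.049129937333748035
```

Close and lift.

Request:
arm_command --moves '[0.001, 0.001, 0.001, 0, 0, 0, 1, 0, 0, 0, 0, 0, 0, 1, 0, 0, 0, 0, 0, 0, 1, 0, 0, 0, 0, 0, 0, 1, 0, 0, 0, 0, 0, 0, 1]'

```text
clock: 23.5
eef_pos: [0.5951, -0.3753, 0.1757]
tool_rot: [-0.448, 0.549, 0.446, 0.546]
ft_force: [0.2, -0.2, -2.0]
grip_width: 0.0187
```

```bash
python3 -c "
from h import *
delta([.5947,-.375,.19],83.3)"
```

```text
t 23.5 tcp [ 0.5951 -0.3753  0.1757] gp [ 0.5947 -0.3761  0.0207] jaw yaw 78.5 tilt x [-0.002 -0.005 -1.   ] j6 -0.36 w 0.0187 F [ 0.2 -0.2 -2. ]
rot (deg) [-4.82 -0.3  -0.1 ] rad [-0.0841 -0.0052 -0.0017]
shift now-axes [-0.1693  0.0007 -0.0007]  target-axes [-0.1693  0.0004  0.0002] rows 4.060918289541933
```

Request:
arm_command --moves '[-0.015, 0, 0, 0, 0, 0, 1, -0.025, 0, 0, 0, 0, 0, 1, -0.03, 0, 0, 0, 0, 0, 1, -0.03, 0, 0, 0, 0, 0, 1, -0.03, 0, 0, -0.02, 0, 0, 1, -0.03, 0, 0, -0.02, 0, 0, 1, -0.02, 0, 0, -0.02, 0, 0, 1, 0, 0, 0, -0.02, 0, 0, 1]'

```text
clock: 24.17
eef_pos: [0.5942, -0.3736, 0.3577]
tool_rot: [-0.466, 0.532, 0.473, 0.525]
ft_force: [0.2, 0.1, -0.1]
grip_width: 0.019
```

```bash
python3 -c "
from h import *
delta([.6168,.2837,.19],83.3)"
```

```text
t 24.17 tcp [ 0.5942 -0.3736  0.3577] gp [ 0.5921 -0.3733  0.2027] jaw yaw 83.3 tilt x [-0.014  0.002 -1.   ] j6 -0.44 w 0.019 F [ 0.2  0.1 -0.1]
rot (deg) [-0.03  0.02 -0.79] rad [-0.0006  0.0004 -0.0137]
shift now-axes [0.0137 0.0545 0.6554]  target-axes [0.0127 0.0543 0.6554] rows 15.774764170535914
```

Request:
arm_command --moves '[-0.001, 0.003, 0.036, 0, 0, -0.007, 1, -0.002, 0.003, 0.036, 0, 0, -0.007, 1, -0.002, 0.003, 0.036, 0, 0, 0, 1, -0.002, 0.003, 0.036, 0, 0, 0, 1, -0.002, 0.003, 0.036, 0, 0, 0, 1, -0.002, 0.003, 0.036, 0, 0, 0, 1, -0.002, 0.003, 0.036, 0, 0, 0, 1, -0.002, 0.003, 0.036, 0, 0, 0, 1, -0.002, 0.003, 0.036, 0, 0, 0, 1, -0.002, 0.003, 0.036, 0, 0, 0, 1, -0.002, 0.003, 0.036, 0, 0, 0, 1, -0.002, 0.003, 0.036, 0, 0, 0, 1, -0.002, 0.003, 0.036, 0, 0, 0, 1, -0.002, 0.003, 0.036, 0, 0, 0, 1, -0.002, 0.003, 0.036, 0, 0, 0, 1, 0, 0.003, 0.036, 0, 0, 0, 1, 0, 0.003, 0.03, 0, 0, 0, 1, 0, 0.002, 0.02, 0, 0, 0, 1, 0, 0, 0, 0, 0, 0, 1]'

```text
clock: 25.75
eef_pos: [0.6097, 0.2801, 0.3537]
tool_rot: [-0.463, 0.538, 0.476, 0.52]
ft_force: [0.4, 0.8, -1.1]
grip_width: 0.0186
```

```bash
python3 -c "
from h import *
delta([.6162,.284,.14],83.3)
o,_=snap('wrist','w19.png')
np.save('o_w19.npy',np.r_[o['eef_pos'],o['tool_rot']])"
```

```text
t 25.75 tcp [0.6097 0.2801 0.3537] gp [0.6049 0.2796 0.1988] jaw yaw 83.2 tilt x [-0.031 -0.004 -1.   ] j6 0.55 w 0.0186 F [ 0.4  0.8 -1.1]
rot (deg) [-0.08 -0.41 -1.73] rad [-0.0014 -0.0071 -0.0301]
shift now-axes [ 0.0585 -0.0078  0.005 ]  target-axes [ 0.0587 -0.006   0.0046] rows 1.4195050117047263
```

View pics/w19.png

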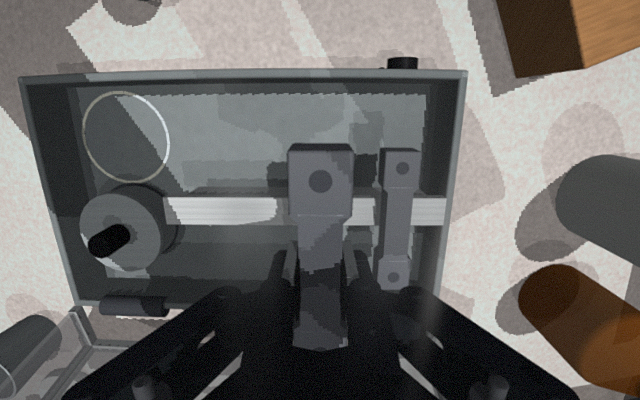

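Request:
arm_command --moves '[0.02, -0.003, 0.003, -0.001, -0.004, -0.015, 1, 0.02, -0.003, 0.002, 0, -0.003, -0.015, 1, 0.018, 0, 0, 0, 0, 0, 1, 0.01, 0, 0, 0, 0, 0.002, 1, 0, 0, 0, 0, 0, 0, 1]'

```text
clock: 26.22
eef_pos: [0.6145, 0.2789, 0.2782]
tool_rot: [-0.47, 0.532, 0.469, 0.526]
ft_force: [-1.2, -0.2, -2.5]
grip_width: 0.0188
```

```bash
python3 -c "
from h import *
delta([.6155,.284,.1015],83.3)"
```

```text
t 26.22 tcp [0.6145 0.2789 0.2782] gp [0.6136 0.2779 0.1232] jaw yaw 83.2 tilt x [-0.006 -0.006 -1.   ] j6 0.55 w 0.0188 F [-1.2 -0.2 -2.5]
rot (deg) [-0.14 -0.4  -0.3 ] rad [-0.0024 -0.0069 -0.0052]
shift now-axes [ 0.0217 -0.0005  0.0054]  target-axes [ 0.0217 -0.0004  0.0052] rows 0.5351999613076279
```

Request:
arm_command --moves '[0.01, 0, 0.004, -0.002, -0.007, -0.005, 1, 0.006, 0, 0.002, 0, 0, 0, 1, 0.002, 0, 0.001, 0, 0, 0, 1, 0, 0, 0, 0, 0, 0, 1]'

```text
clock: 26.55
eef_pos: [0.6157, 0.2821, 0.2594]
tool_rot: [-0.469, 0.531, 0.469, 0.528]
ft_force: [-0.5, 0.3, -2.2]
grip_width: 0.0189
```

```bash
python3 -c "
from h import *
delta([.6155,.284,.1005],83.3)"
```

```text
t 26.55 tcp [0.6157 0.2821 0.2594] gp [0.6153 0.2817 0.1044] jaw yaw 83.0 tilt x [-0.003 -0.002 -1.   ] j6 0.55 w 0.0189 F [-0.5  0.3 -2.2]
rot (deg) [-0.28 -0.14 -0.14] rad [-0.0049 -0.0024 -0.0024]
shift now-axes [0.0039 0.0005 0.0019]  target-axes [0.0039 0.0005 0.0019] rows 0.10523401734344434
```

Request:
arm_command --moves '[0.003, 0, 0.001, -0.004, -0.002, 0, 1, 0.002, 0, 0, 0, 0, 0, 1]'

```text
clock: 26.72
eef_pos: [0.6166, 0.2827, 0.2561]
tool_rot: [-0.469, 0.528, 0.47, 0.529]
ft_force: [0.1, 0.0, -1.8]
grip_width: 0.0191
```

```bash
python3 -c "
from h import *
delta([.6155,.284,.1005],83.3)"
```

```text
t 26.72 tcp [0.6166 0.2827 0.2561] gp [0.6166 0.2829 0.1011] jaw yaw 83.2 tilt x [ 0.     0.001 -1.   ] j6 0.55 w 0.0191 F [ 0.1  0.  -1.8]
rot (deg) [-0.07  0.05 -0.  ] rad [-0.0013  0.0009 -0.    ]
shift now-axes [0.0006 0.0012 0.0011]  target-axes [0.0006 0.0012 0.0011] rows 0.04289611368926228
```

Request:
arm_command --moves '[0.002, 0.001, 0, 0, 0, 0, 1, 0.001, 0, 0, 0, 0, 0, 1]'

```text
clock: 26.88
eef_pos: [0.6161, 0.2828, 0.255]
tool_rot: [-0.47, 0.528, 0.469, 0.53]
ft_force: [-2.6, -1.9, 4.3]
grip_width: 0.0188
```

Contact at about 6 N. Release.

Request:
arm_command --moves '[0, 0, 0, 0, 0, 0, 0.15, 0, 0, 0, 0, 0, 0, 0.15, 0, 0, 0, 0, 0, 0, 0.15, 0, 0, 0, 0, 0, 0, 0.15, -0.01, 0, 0, 0, 0, 0, 0.15, -0.02, 0, 0, 0, 0, 0, 0.15, -0.03, 0, 0, 0, 0, 0, 0.15, -0.04, 0, 0, 0, 0, 0, -0.3, -0.04, 0, 0, 0, 0, 0, -0.3, 0, 0, 0, 0, 0, 0, -0.3]'

```text
clock: 27.72
eef_pos: [0.6144, 0.2825, 0.4016]
tool_rot: [-0.469, 0.529, 0.47, 0.528]
ft_force: [1.1, -0.2, 1.6]
grip_width: 0.0552
```

```bash
python3 -c "
from h import *
delta([.443,-.392,.25],107)
o,_=snap('wrist','w20.png')
np.save('o_w20.npy',np.r_[o['eef_pos'],o['tool_rot']])"
```

```text
t 27.72 tcp [0.6144 0.2825 0.4016] gp [0.6142 0.2825 0.2466] jaw yaw 83.3 tilt x [-0.001  0.    -1.   ] j6 0.55 w 0.0552 F [ 1.1 -0.2  1.6]
rot (deg) [-2.375e+01  2.000e-02 -6.000e-02] rad [-4.145e-01  3.000e-04 -1.000e-03]
shift now-axes [-0.0034  0.091  -0.6899]  target-axes [-0.0034  0.3611 -0.5949] rows 16.688679624243957
```

View pics/w20.png

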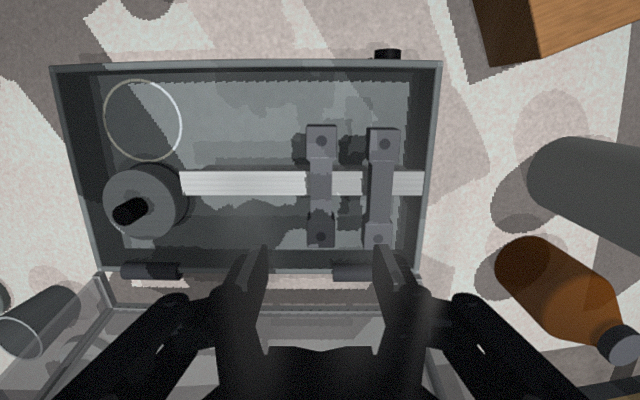

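Request:
arm_command --moves '[-0.001, 0.005, -0.038, 0, 0, 0, -0.3, -0.001, 0.005, -0.038, 0, 0, 0, -0.3, -0.001, 0.005, -0.038, 0, 0, 0, -0.3, -0.001, 0.005, -0.038, 0, 0, 0, -0.3, -0.001, 0.005, -0.038, 0, 0, 0, -0.3, -0.001, 0.005, -0.038, 0, 0, 0, -0.3, -0.001, 0.005, -0.038, 0, 0, 0, -0.3, -0.001, 0.005, -0.038, 0, 0, 0, -0.3, -0.001, 0.005, -0.038, 0, 0, 0, -0.3, -0.001, 0.005, -0.038, 0, 0, 0, -0.3, -0.001, 0.005, -0.038, 0, 0, 0, -0.3, -0.001, 0.005, -0.038, 0, 0, 0, -0.3, -0.001, 0.005, -0.038, 0, 0, 0, -0.3, -0.001, 0.005, -0.038, 0, 0, 0, -0.3, -0.001, 0.005, -0.038, 0, 0, 0, -0.3, 0, 0, 0, -0.12, 0, 0, -0.3, 0, 0, 0, -0.12, 0, 0, -0.3, 0, 0, 0, -0.12, 0, 0, -0.3, 0, 0, 0, -0.05, 0, 0, -0.3]'

```text
clock: 29.35
eef_pos: [0.4629, -0.2995, 0.4031]
tool_rot: [-0.567, 0.419, 0.577, 0.413]
ft_force: [-0.2, 0.3, 0.5]
grip_width: 0.0553
```

```bash
python3 -c "
from h import *
delta([.443,-.392,.13],107)
o,_=snap('wrist','w21.png')
np.save('o_w21.npy',np.r_[o['eef_pos'],o['tool_rot']])"
```

```text
t 29.35 tcp [ 0.4629 -0.2995  0.4031] gp [ 0.4603 -0.2992  0.2482] jaw yaw 107.9 tilt x [-0.016  0.002 -1.   ] j6 -0.89 w 0.0553 F [-0.2  0.3  0.5]
rot (deg) [ 0.94  0.36 -0.87] rad [ 0.0163  0.0064 -0.0152]
shift now-axes [ 0.1183  0.0456 -0.0827]  target-axes [ 0.1181  0.0461 -0.0827] rows 3.630216867033828
```

View pics/w21.png

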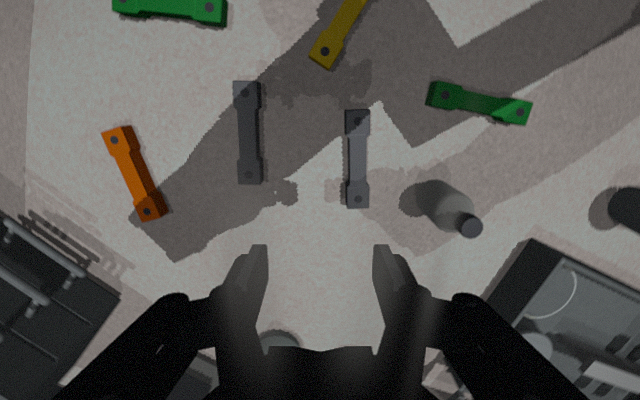

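```bash
python3 dots.py o_w21.npy 245 92.5 248.5 174;python3 dots.py o_w21.npy 357 121.5 358 199; python3 -c "
from h import *
delta([.4333,-.2588,.1],109.7)"
```

```text
mid [ 0.4438 -0.3927  0.024 ] sep 0.0938 axis 16.6
mid [ 0.4341 -0.259   0.024 ] sep 0.0938 axis 20.8
t 29.4 tcp [ 0.4629 -0.2994  0.403 ] gp [ 0.4602 -0.2992  0.248 ] jaw yaw 107.9 tilt x [-0.017  0.001 -1.   ] j6 -0.89 w 0.0555 F [-1.   1.2 -0.5]
rot (deg) [-1.78  0.39 -0.89] rad [-0.031   0.0068 -0.0155]
shift now-axes [0.1485 0.0133 0.0468]  target-axes [0.148  0.0141 0.0482] rows 3.747973391504844
```

Request:
arm_command --moves '[0.01, 0.007, 0.024, -0.02, 0.004, -0.008, -0.3, 0.01, 0.007, 0.024, -0.02, 0.003, -0.008, -0.3, 0.03, 0, 0, 0, 0, 0, -0.3, 0.03, 0, 0, 0, 0, 0, -0.3, 0.03, 0, 0, 0, 0, 0, -0.3, 0.025, 0, 0, 0, 0, 0, -0.3, 0, 0, 0, 0, 0, 0, -0.3]'

```text
clock: 29.98
eef_pos: [0.4325, -0.2558, 0.264]
tool_rot: [0.58, -0.406, -0.577, -0.407]
ft_force: [-0.5, 0.0, -0.1]
grip_width: 0.0554
```

```bash
python3 -c "
from h import *
delta([.4338,-.259,.02],110.3)"
```

```text
t 29.98 tcp [ 0.4325 -0.2558  0.264 ] gp [ 0.4333 -0.2561  0.109 ] jaw yaw 109.8 tilt x [ 0.005 -0.002 -1.   ] j6 -0.88 w 0.0554 F [-0.5  0.  -0.1]
rot (deg) [-0.5  -0.2   0.25] rad [-0.0086 -0.0036  0.0044]
shift now-axes [ 0.089   0.0003 -0.0031]  target-axes [ 0.089  -0.0001 -0.0035] rows 2.136228014064927
```

Request:
arm_command --moves '[0.02, 0, -0.003, -0.008, -0.004, 0.004, -0.3, 0.02, 0, 0, 0, 0, 0.003, -0.3, 0.016, 0, 0, 0, 0, 0.003, -0.3, 0, 0, 0, 0, 0, 0, -0.3]'

```text
clock: 30.32
eef_pos: [0.4343, -0.2584, 0.2088]
tool_rot: [-0.579, 0.407, 0.581, 0.403]
ft_force: [-1.1, 0.8, -0.6]
grip_width: 0.0555
```

```bash
python3 -c "
from h import *
delta([.4338,-.259,.02],110.3)
o,_=snap('wrist','w22.png')
np.save('o_w22.npy',np.r_[o['eef_pos'],o['tool_rot']])"
```

```text
t 30.32 tcp [ 0.4343 -0.2584  0.2088] gp [ 0.4335 -0.2587  0.0538] jaw yaw 110.1 tilt x [-0.005 -0.002 -1.   ] j6 -0.89 w 0.0555 F [-1.1  0.8 -0.6]
rot (deg) [-0.18 -0.   -0.31] rad [-0.0032 -0.     -0.0054]
shift now-axes [ 0.0338  0.0005 -0.0004]  target-axes [ 0.0338  0.0007 -0.0004] rows 0.8102364788468411
```

View pics/w22.png

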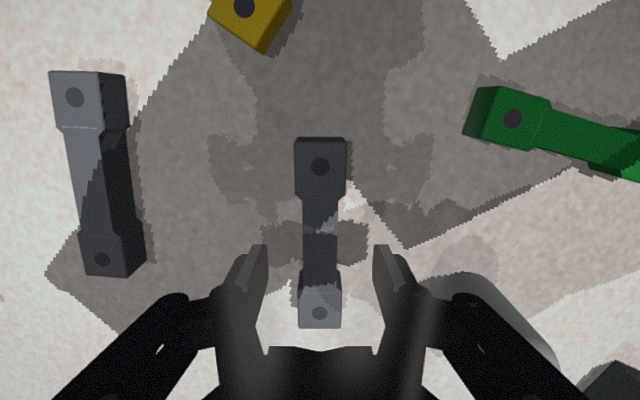

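Request:
arm_command --moves '[0.014, 0, 0, -0.003, 0, -0.003, -0.3, 0.014, 0, 0, 0, 0, 0.004, -0.3, 0.008, 0, 0, 0, 0, 0.004, -0.3, 0.002, 0, 0, 0, 0, 0, -0.3]'

```text
clock: 30.7
eef_pos: [0.4387, -0.2608, 0.1789]
tool_rot: [0.583, -0.407, -0.577, -0.402]
ft_force: [-0.2, 0.3, 0.1]
grip_width: 0.0556
```

```bash
python3 dots.py o_w22.npy 319.5 166.5 319.5 313; python3 -c "
from h import *
delta([.4338,-.259,.02],110.3)"
```

```text
mid [ 0.4345 -0.2585  0.024 ] sep 0.0945 axis 20.1
t 30.7 tcp [ 0.4387 -0.2608  0.1789] gp [ 0.4391 -0.2625  0.0239] jaw yaw 110.2 tilt x [ 0.003 -0.011 -1.   ] j6 -0.89 w 0.0556 F [-0.2  0.3  0.1]
rot (deg) [-0.08 -0.64 -0.07] rad [-0.0014 -0.0112 -0.0011]
shift now-axes [0.0039 0.0039 0.0034]  target-axes [0.0039 0.0039 0.0034] rows 0.15611942212077903
```

Request:
arm_command --moves '[0.003, 0.004, 0.003, -0.001, -0.011, -0.001, -0.3, 0.001, 0.0005, 0, 0, 0, 0, -0.3]'

```text
clock: 30.87
eef_pos: [0.4341, -0.2599, 0.1767]
tool_rot: [0.581, -0.404, -0.579, -0.404]
ft_force: [-0.2, -0.1, -0.0]
grip_width: 0.0553
```

```bash
python3 -c "
from h import *
delta([.4343,-.2588,.02],110.3)"
```

```text
t 30.87 tcp [ 0.4341 -0.2599  0.1767] gp [ 0.4345 -0.26    0.0217] jaw yaw 110.3 tilt x [ 0.002 -0.001 -1.   ] j6 -0.89 w 0.0553 F [-0.2 -0.1 -0. ]
rot (deg) [-0.01 -0.08  0.1 ] rad [-0.0003 -0.0014  0.0018]
shift now-axes [ 0.0017 -0.0005  0.001 ]  target-axes [ 0.0017 -0.0005  0.001 ] rows 0.048062261098313006
```

Request:
arm_command --moves '[0.001, 0, 0.001, 0, 0, 0, 1, 0, 0, 0, 0, 0, 0, 1, 0, 0, 0, 0, 0, 0, 1, 0, 0, 0, 0, 0, 0, 1, 0, 0, 0, 0, 0, 0, 1]'

```text
clock: 31.28
eef_pos: [0.4343, -0.2595, 0.1782]
tool_rot: [0.582, -0.404, -0.578, -0.405]
ft_force: [0.1, 0.1, -0.6]
grip_width: 0.0185
```

```bash
python3 -c "
from h import *
delta([.4338,-.259,.02],110.3)"
```

```text
t 31.28 tcp [ 0.4343 -0.2595  0.1782] gp [ 0.4352 -0.2598  0.0232] jaw yaw 110.2 tilt x [ 0.006 -0.002 -1.   ] j6 -0.89 w 0.0185 F [ 0.1  0.1 -0.6]
rot (deg) [-0.06 -0.24  0.27] rad [-0.001  -0.0042  0.0046]
shift now-axes [0.0032 0.0003 0.0006]  target-axes [0.0032 0.0003 0.0006] rows 0.07910986208808925
```

Request:
arm_command --moves '[-0.015, 0, 0, 0, 0, 0, 1, -0.025, 0, 0, 0, 0, 0, 1, -0.03, 0, 0, 0, 0, 0, 1, -0.03, 0, 0, 0, 0, 0, 1, -0.03, 0, 0, 0, 0, 0, 1, -0.03, 0, 0, 0, 0, 0, 1, -0.02, 0, 0, 0.115, 0, 0, 1, -0.005, 0, 0, 0.115, 0, 0, 1, 0, 0, 0, 0.115, 0, 0, 1, 0, 0, 0, 0.115, 0, 0, 1, 0, 0, 0, 0, 0, 0, 1]'

```text
clock: 32.2
eef_pos: [0.4316, -0.2579, 0.3697]
tool_rot: [-0.466, 0.531, 0.468, 0.531]
ft_force: [-0.8, 1.3, -1.1]
grip_width: 0.019
```

```bash
python3 -c "
from h import *
delta([.6090,.2264,.20],83.3)"
```

```text
t 32.2 tcp [ 0.4316 -0.2579  0.3697] gp [ 0.4313 -0.2576  0.2147] jaw yaw 82.7 tilt x [-0.002  0.002 -1.   ] j6 -0.41 w 0.019 F [-0.8  1.3 -1.1]
rot (deg) [-0.62  0.1  -0.12] rad [-0.0108  0.0018 -0.0021]
shift now-axes [ 0.0154 -0.1143  0.5029]  target-axes [ 0.0147 -0.1197  0.5017] rows 12.373941655133601
```

Request:
arm_command --moves '[0, -0.009, 0.038, -0.01, 0, 0, 1, -0.001, -0.009, 0.038, 0, 0, 0, 1, -0.001, -0.009, 0.038, 0, 0, 0, 1, -0.001, -0.009, 0.038, 0, 0, 0, 1, -0.001, -0.009, 0.038, 0, 0, 0, 1, -0.001, -0.009, 0.038, 0, 0, 0, 1, -0.001, -0.009, 0.038, 0, 0, 0, 1, -0.001, -0.009, 0.038, 0, 0, 0, 1, -0.001, -0.009, 0.038, 0, 0, 0, 1, -0.001, -0.009, 0.038, 0, 0, 0, 1, -0.001, -0.009, 0.038, 0, 0, 0, 1, 0, -0.009, 0.038, 0, 0, 0, 1, 0, -0.009, 0.03, 0, 0, 0, 1, 0, 0, 0, 0, 0, 0, 1]'

```text
clock: 33.37
eef_pos: [0.6039, 0.2325, 0.3694]
tool_rot: [-0.476, 0.524, 0.482, 0.516]
ft_force: [0.5, -1.0, -1.9]
grip_width: 0.0187
```

```bash
python3 -c "
from h import *
delta([.6090,.2264,.14],83.3)
o,_=snap('wrist','w23.png')
np.save('o_w23.npy',np.r_[o['eef_pos'],o['tool_rot']])"
```

```text
t 33.37 tcp [0.6039 0.2325 0.3694] gp [0.6016 0.2324 0.2144] jaw yaw 85.3 tilt x [-0.014 -0.001 -1.   ] j6 0.45 w 0.0187 F [ 0.5 -1.  -1.9]
rot (deg) [ 1.96 -0.13 -0.82] rad [ 0.0343 -0.0022 -0.0143]
shift now-axes [ 0.0743 -0.0067 -0.0055]  target-axes [ 0.0744 -0.0058 -0.0055] rows 1.7944068268733093
```

View pics/w23.png

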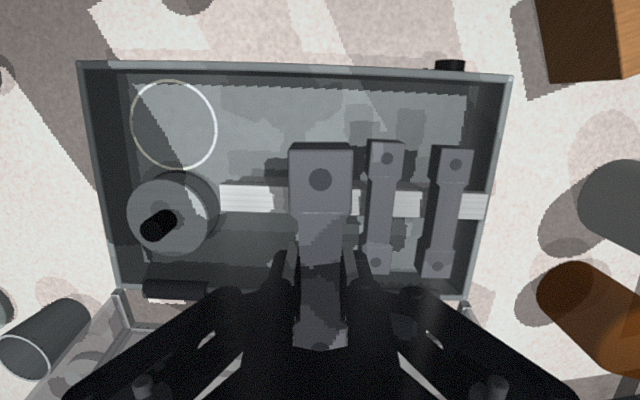

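Request:
arm_command --moves '[0.015, -0.003, -0.003, 0.017, -0.002, -0.007, 1, 0.02, -0.003, -0.003, 0.017, 0, -0.007, 1, 0.02, 0, 0, 0, 0, 0, 1, 0.018, 0, 0, 0, 0, 0, 1, 0, 0, 0, 0, 0, 0, 1]'

```text
clock: 33.83
eef_pos: [0.607, 0.2212, 0.292]
tool_rot: [-0.473, 0.529, 0.472, 0.524]
ft_force: [-1.0, -0.7, -2.0]
grip_width: 0.0187
```

```bash
python3 -c "
from h import *
delta([.6090,.2264,.104],83.3)"
```

```text
t 33.83 tcp [0.607  0.2212 0.292 ] gp [0.6063 0.2203 0.137 ] jaw yaw 83.8 tilt x [-0.004 -0.006 -1.   ] j6 0.46 w 0.0187 F [-1.  -0.7 -2. ]
rot (deg) [ 0.5  -0.37 -0.22] rad [ 0.0087 -0.0064 -0.0038]
shift now-axes [ 0.0329 -0.0016  0.0056]  target-axes [ 0.033  -0.0014  0.0054] rows 0.8021040141058102
```

Request:
arm_command --moves '[0.013, -0.001, 0.004, 0.008, -0.006, -0.004, 1, 0.011, 0, 0.002, 0, 0, 0, 1, 0.004, 0, 0, 0, 0, 0, 1]'

```text
clock: 34.08
eef_pos: [0.6083, 0.2238, 0.2643]
tool_rot: [-0.47, 0.529, 0.47, 0.528]
ft_force: [-0.2, -0.9, -0.9]
grip_width: 0.0188
```

```bash
python3 -c "
from h import *
delta([.6090,.2264,.103],83.3)"
```

```text
t 34.08 tcp [0.6083 0.2238 0.2643] gp [0.6082 0.2235 0.1093] jaw yaw 83.3 tilt x [-0.001 -0.002 -1.   ] j6 0.47 w 0.0188 F [-0.2 -0.9 -0.9]
rot (deg) [ 0.05 -0.11 -0.04] rad [ 0.0008 -0.0019 -0.0007]
shift now-axes [ 0.0063 -0.0004  0.0027]  target-axes [ 0.0063 -0.0004  0.0027] rows 0.16386051027643841
```

Request:
arm_command --moves '[0.003, 0, 0.002, 0, -0.002, 0, 1, 0.003, 0, 0, 0, 0, 0, 1]'

```text
clock: 34.25
eef_pos: [0.6086, 0.2248, 0.2585]
tool_rot: [-0.47, 0.528, 0.47, 0.528]
ft_force: [-0.0, -0.7, -2.8]
grip_width: 0.0188
```

```bash
python3 -c "
from h import *
delta([.6090,.2264,.103],83.3)"
```

```text
t 34.25 tcp [0.6086 0.2248 0.2585] gp [0.6084 0.2248 0.1035] jaw yaw 83.4 tilt x [-0.001 -0.    -1.   ] j6 0.47 w 0.0188 F [-0.  -0.7 -2.8]
rot (deg) [ 0.06 -0.02 -0.05] rad [ 0.0011 -0.0003 -0.001 ]
shift now-axes [ 0.0005 -0.0003  0.0016]  target-axes [ 0.0005 -0.0003  0.0016] rows 0.04097192033817677
```

Request:
arm_command --moves '[0.002, 0, 0, 0, 0, 0, 1, 0.001, 0, 0, 0, 0, 0, 1]'

```text
clock: 34.42
eef_pos: [0.6087, 0.2247, 0.258]
tool_rot: [-0.47, 0.528, 0.47, 0.528]
ft_force: [0.5, 0.3, -1.3]
grip_width: 0.0187
```

Request:
arm_command --moves '[0.002, 0, 0, 0, 0, 0, 1]'

```text
clock: 34.5
eef_pos: [0.6087, 0.2247, 0.2578]
tool_rot: [-0.471, 0.527, 0.47, 0.529]
ft_force: [-4.1, -0.9, 9.5]
grip_width: 0.0183
```

Request:
arm_command --moves '[0.001, 0, 0, 0, 0, 0, 1]'

```text
clock: 34.58
eef_pos: [0.6089, 0.2247, 0.2579]
tool_rot: [-0.471, 0.527, 0.47, 0.529]
ft_force: [-0.6, 0.3, -1.7]
grip_width: 0.0182
```

Request:
arm_command --moves '[0, 0, 0, 0, 0, 0, 0.15, 0, 0, 0, 0, 0, 0, 0.15, 0, 0, 0, 0, 0, 0, 0.15, 0, 0, 0, 0, 0, 0, 0.15, -0.01, 0, 0, 0, 0, 0, 0.15, -0.02, 0, 0, 0, 0, 0, 0.15, -0.03, 0, 0, 0, 0, 0, 0.15, -0.04, 0, 0, 0, 0, 0, -0.3, -0.04, 0, 0, 0, 0, 0, -0.3, 0, 0, 0, 0, 0, 0, -0.3]'

```text
clock: 35.42
eef_pos: [0.6077, 0.2244, 0.4037]
tool_rot: [-0.471, 0.528, 0.471, 0.528]
ft_force: [1.2, -0.1, 1.0]
grip_width: 0.0555
```

```bash
python3 -c "
from h import *
delta([.443,-.392,.25],83.3)
o,_=snap('wrist','w24.png')
np.save('o_w24.npy',np.r_[o['eef_pos'],o['tool_rot']])"
```

```text
t 35.42 tcp [0.6077 0.2244 0.4037] gp [0.6077 0.2243 0.2487] jaw yaw 83.5 tilt x [-0. -0. -1.] j6 0.47 w 0.0555 F [ 1.2 -0.1  1. ]
rot (deg) [ 0.15 -0.02  0.  ] rad [ 0.0027 -0.0004  0.    ]
shift now-axes [-0.0011  0.0933 -0.6311]  target-axes [-0.0013  0.0917 -0.6314] rows 15.299305263106698
```

View pics/w24.png

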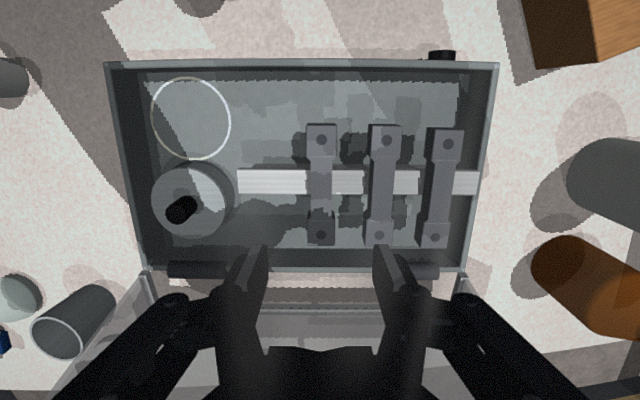

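Three bars lie level and parallel. Now the last one, bar C.

Request:
arm_command --moves '[-0.001, 0.0055, -0.038, 0, 0, 0, -0.3, -0.001, 0.0055, -0.038, 0, 0, 0, -0.3, -0.001, 0.0055, -0.038, 0, 0, 0, -0.3, -0.001, 0.0055, -0.038, 0, 0, 0, -0.3, -0.001, 0.0055, -0.038, 0, 0, 0, -0.3, -0.001, 0.0055, -0.038, 0, 0, 0, -0.3, -0.001, 0.0055, -0.038, 0, 0, 0, -0.3, -0.001, 0.0055, -0.038, 0, 0, 0, -0.3, -0.001, 0.0055, -0.038, 0, 0, 0, -0.3, -0.001, 0.0055, -0.038, 0, 0, 0, -0.3, -0.001, 0.0055, -0.038, 0, 0, 0, -0.3, -0.001, 0.0055, -0.038, 0, 0, 0, -0.3, -0.001, 0.0055, -0.038, 0, 0, 0, -0.3, -0.001, 0.0055, -0.038, 0, 0, 0, -0.3, 0, 0.0055, -0.038, 0, 0, 0, -0.3, 0, 0, 0, -0.12, 0, 0, -0.3, 0, 0, 0, -0.12, 0, 0, -0.3, 0, 0, 0, -0.12, 0, 0, -0.3, 0, 0, 0, -0.05, 0, 0, -0.3]'

```text
clock: 37.05
eef_pos: [0.451, -0.358, 0.4038]
tool_rot: [-0.567, 0.417, 0.578, 0.413]
ft_force: [-0.6, -0.6, 0.1]
grip_width: 0.0558
```

```bash
python3 -c "
from h import *
delta([.4435,-.3922,.1],106.9)"
```

```text
t 37.05 tcp [ 0.451  -0.358   0.4038] gp [ 0.4487 -0.3574  0.2488] jaw yaw 108.2 tilt x [-0.015  0.004 -1.   ] j6 -0.99 w 0.0558 F [-0.6 -0.6  0.1]
rot (deg) [ 1.25  0.47 -0.76] rad [ 0.0219  0.0082 -0.0132]
shift now-axes [ 0.1488  0.0159 -0.0314]  target-axes [ 0.1488  0.0171 -0.0305] rows 3.6663722209739062
```

Request:
arm_command --moves '[0.01, 0.008, -0.016, 0.011, 0.004, -0.007, -0.3, 0.01, 0.008, -0.015, 0.011, 0.004, -0.006, -0.3, 0.03, 0, 0, 0, 0, 0, -0.3, 0.03, 0, 0, 0, 0, 0, -0.3, 0.03, 0, 0, 0, 0, 0, -0.3, 0.025, 0, 0, 0, 0, 0, -0.3, 0, 0, 0, 0, 0, 0, -0.3]'

```text
clock: 37.63
eef_pos: [0.4428, -0.397, 0.2613]
tool_rot: [0.568, -0.422, -0.566, -0.423]
ft_force: [-1.2, 0.6, -0.5]
grip_width: 0.0555
```

```bash
python3 -c "
from h import *
delta([.4435,-.3922,.055],106.9)"
```

```text
t 37.63 tcp [ 0.4428 -0.397   0.2613] gp [ 0.4431 -0.3971  0.1063] jaw yaw 106.6 tilt x [ 0.002 -0.001 -1.   ] j6 -1.02 w 0.0555 F [-1.2  0.6 -0.5]
rot (deg) [-0.27 -0.08  0.08] rad [-0.0047 -0.0014  0.0014]
shift now-axes [ 0.0513 -0.002   0.0044]  target-axes [ 0.0513 -0.0021  0.0044] rows 1.2347685022291421
```

Request:
arm_command --moves '[0.02, -0.001, 0.003, -0.005, 0, 0, -0.3, 0.02, -0.001, 0.002, 0, 0, 0.003, -0.3, 0.012, 0, 0, 0, 0, 0.003, -0.3, 0, 0, 0, 0, 0, 0, -0.3]'

```text
clock: 37.97
eef_pos: [0.4424, -0.3931, 0.2076]
tool_rot: [-0.566, 0.423, 0.569, 0.42]
ft_force: [-0.1, 0.1, 0.3]
grip_width: 0.0554
```

```bash
python3 -c "
from h import *
delta([.4435,-.3922,.02],106.9)
o,_=snap('wrist','w25.png')
np.save('o_w25.npy',np.r_[o['eef_pos'],o['tool_rot']])"
```

```text
t 37.97 tcp [ 0.4424 -0.3931  0.2076] gp [ 0.4416 -0.3933  0.0526] jaw yaw 106.8 tilt x [-0.006 -0.002 -1.   ] j6 -1.02 w 0.0554 F [-0.1  0.1  0.3]
rot (deg) [-0.14  0.   -0.34] rad [-0.0024  0.0001 -0.0059]
shift now-axes [ 0.0326 -0.0015  0.0005]  target-axes [ 0.0326 -0.0013  0.0005] rows 0.7824173320318827
```

View pics/w25.png

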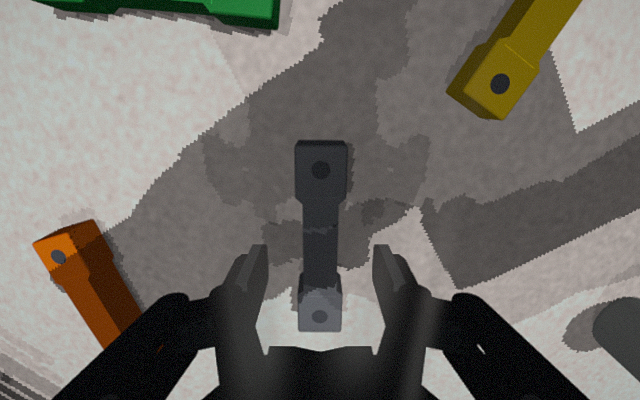

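```bash
python3 dots.py o_w25.npy 320.5 169 320 316.5
```

```text
mid [ 0.4437 -0.3923  0.024 ] sep 0.0952 axis 16.6
```

Request:
arm_command --moves '[0.014, -0.001, 0, -0.002, 0, -0.003, -0.3, 0.014, 0, 0, 0, 0, 0.003, -0.3, 0.006, 0.001, 0, 0, 0, 0.003, -0.3]'

```text
clock: 38.27
eef_pos: [0.4453, -0.3964, 0.1807]
tool_rot: [0.571, -0.424, -0.565, -0.418]
ft_force: [0.1, 0.6, -0.2]
grip_width: 0.056
```

```bash
python3 -c "
from h import *
delta([.4435,-.3928,.021],106.9)"
```

```text
t 38.27 tcp [ 0.4453 -0.3964  0.1807] gp [ 0.4456 -0.3982  0.0257] jaw yaw 106.8 tilt x [ 0.002 -0.011 -1.   ] j6 -1.02 w 0.056 F [ 0.1  0.6 -0.2]
rot (deg) [-0.05 -0.65 -0.1 ] rad [-0.0009 -0.0114 -0.0017]
shift now-axes [0.0047 0.0007 0.004 ]  target-axes [0.0047 0.0007 0.004 ] rows 0.14885712629214304
```

Request:
arm_command --moves '[0.004, 0.001, 0.004, -0.001, -0.011, -0.002, -0.3, 0.001, 0, 0, 0, 0, 0, -0.3]'

```text
clock: 38.43
eef_pos: [0.4436, -0.3935, 0.1771]
tool_rot: [0.569, -0.421, -0.567, -0.421]
ft_force: [-0.3, 1.1, 0.0]
grip_width: 0.0554
```

```bash
python3 -c "
from h import *
delta([.4437,-.3925,.021],106.8)"
```

```text
t 38.43 tcp [ 0.4436 -0.3935  0.1771] gp [ 0.4438 -0.3936  0.0221] jaw yaw 106.9 tilt x [ 0.002 -0.001 -1.   ] j6 -1.02 w 0.0554 F [-0.3  1.1  0. ]
rot (deg) [ 0.09 -0.07  0.09] rad [ 0.0015 -0.0013  0.0016]
shift now-axes [ 0.0011 -0.0004  0.0009]  target-axes [ 0.0011 -0.0004  0.0009] rows 0.0349173926717766
```

Request:
arm_command --moves '[0.001, 0, 0.001, 0, 0, 0, 1, 0, 0, 0, 0, 0, 0, 1, 0, 0, 0, 0, 0, 0, 1, 0, 0, 0, 0, 0, 0, 1, 0, 0, 0, 0, 0, 0, 1]'

```text
clock: 38.85
eef_pos: [0.4441, -0.3933, 0.1797]
tool_rot: [0.571, -0.421, -0.565, -0.421]
ft_force: [-0.7, 0.6, -1.9]
grip_width: 0.0188
```

```bash
python3 -c "
from h import *
delta([.4437,-.3925,.021],106.8)"
```

```text
t 38.85 tcp [ 0.4441 -0.3933  0.1797] gp [ 0.4451 -0.394   0.0247] jaw yaw 106.9 tilt x [ 0.006 -0.004 -1.   ] j6 -1.02 w 0.0188 F [-0.7  0.6 -1.9]
rot (deg) [ 0.08 -0.33  0.26] rad [ 0.0014 -0.0057  0.0045]
shift now-axes [0.0037 0.0002 0.0009]  target-axes [0.0037 0.0002 0.0009] rows 0.09221564270094405
```

Request:
arm_command --moves '[-0.015, 0, 0, 0, 0, 0, 1, -0.025, 0, 0, 0, 0, 0, 1, -0.03, 0, 0, 0, 0, 0, 1, -0.03, 0, 0, 0, 0, 0, 1, -0.03, 0, 0, 0, 0, 0, 1, -0.03, 0, 0, 0, 0, 0, 1, -0.02, 0, 0, 0.105, 0, 0, 1, -0.005, 0, 0, 0.1, 0, 0, 1, 0, 0, 0, 0.1, 0, 0, 1, 0, 0, 0, 0.1, 0, 0, 1, 0, 0, 0, 0, 0, 0, 1]'

```text
clock: 39.77
eef_pos: [0.4419, -0.3913, 0.3713]
tool_rot: [-0.466, 0.531, 0.467, 0.531]
ft_force: [0.3, 0.2, -2.3]
grip_width: 0.0184
```

```bash
python3 -c "
from h import *
delta([.6027,.1688,.20],83.3)"
```

```text
t 39.77 tcp [ 0.4419 -0.3913  0.3713] gp [ 0.4419 -0.3911  0.2163] jaw yaw 82.6 tilt x [-0.     0.001 -1.   ] j6 -0.6 w 0.0184 F [ 0.3  0.2 -2.3]
rot (deg) [-0.67  0.07 -0.01] rad [-0.0118  0.0012 -0.0002]
shift now-axes [ 0.017  -0.0876  0.5761]  target-axes [ 0.0163 -0.0944  0.575 ] rows 13.979338224765723
```

Request:
arm_command --moves '[0, -0.006, 0.038, -0.008, 0, 0, 1, -0.001, -0.006, 0.038, 0, 0, 0, 1, -0.001, -0.006, 0.038, 0, 0, 0, 1, -0.001, -0.006, 0.038, 0, 0, 0, 1, -0.001, -0.006, 0.038, 0, 0, 0, 1, -0.001, -0.006, 0.038, 0, 0, 0, 1, -0.001, -0.006, 0.038, 0, 0, 0, 1, -0.001, -0.006, 0.038, 0, 0, 0, 1, -0.001, -0.006, 0.038, 0, 0, 0, 1, -0.001, -0.006, 0.038, 0, 0, 0, 1, -0.001, -0.006, 0.038, 0, 0, 0, 1, 0, -0.006, 0.038, 0, 0, 0, 1, 0, -0.006, 0.038, 0, 0, 0, 1, 0, -0.006, 0.038, 0, 0, 0, 1, 0, -0.004, 0.03, 0, 0, 0, 1, 0, 0, 0, 0, 0, 0, 1]'

```text
clock: 41.1
eef_pos: [0.5923, 0.181, 0.3727]
tool_rot: [-0.476, 0.523, 0.481, 0.518]
ft_force: [0.2, 0.1, -1.4]
grip_width: 0.0185
```

```bash
python3 -c "
from h import *
delta([.6027,.1688,.145],83.3)
o,_=snap('wrist','w26.png')
np.save('o_w26.npy',np.r_[o['eef_pos'],o['tool_rot']])"
```

```text
t 41.1 tcp [0.5923 0.181  0.3727] gp [0.5907 0.1812 0.2177] jaw yaw 85.2 tilt x [-0.01   0.001 -1.   ] j6 0.38 w 0.0185 F [ 0.2  0.1 -1.4]
rot (deg) [ 1.87  0.03 -0.6 ] rad [ 0.0326  0.0004 -0.0104]
shift now-axes [ 0.0725 -0.0122 -0.0113]  target-axes [ 0.0727 -0.0118 -0.0109] rows 1.7845232161312443
```

View pics/w26.png

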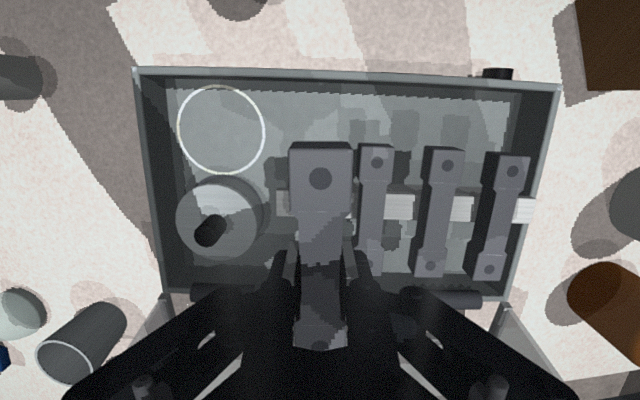

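Request:
arm_command --moves '[0, -0.006, -0.006, 0.016, 0, -0.005, 1, 0.01, -0.006, -0.006, 0.016, 0, -0.005, 1, 0.02, 0, 0, 0, 0, 0, 1, 0.02, 0, 0, 0, 0, 0, 1, 0, 0, 0, 0, 0, 0, 1]'

```text
clock: 41.57
eef_pos: [0.6039, 0.1589, 0.3191]
tool_rot: [-0.47, 0.531, 0.467, 0.528]
ft_force: [-0.4, 0.1, -2.9]
grip_width: 0.0188
```

```bash
python3 -c "
from h import *
delta([.6027,.1688,.107],83.3)"
```

```text
t 41.57 tcp [0.6039 0.1589 0.3191] gp [0.6039 0.1581 0.1641] jaw yaw 83.0 tilt x [ 0.    -0.005 -1.   ] j6 0.38 w 0.0188 F [-0.4  0.1 -2.9]
rot (deg) [-0.3  -0.28  0.04] rad [-0.0052 -0.0049  0.0007]
shift now-axes [0.057  0.0024 0.01  ]  target-axes [0.0571 0.0024 0.0097] rows 1.3896551362167346
```

Request:
arm_command --moves '[0.018, 0.002, 0.006, -0.005, -0.005, 0, 1, 0.018, 0, 0.004, 0, 0, 0.002, 1, 0.012, 0, 0.002, 0, 0, 0.002, 1, 0, 0, 0, 0, 0, 0, 1]'

```text
clock: 41.9
eef_pos: [0.6045, 0.1623, 0.27]
tool_rot: [-0.466, 0.532, 0.467, 0.53]
ft_force: [-0.5, -0.2, -2.0]
grip_width: 0.0185
```

```bash
python3 -c "
from h import *
delta([.6027,.1688,.105],83.3)"
```

```text
t 41.9 tcp [0.6045 0.1623 0.27  ] gp [0.6039 0.1621 0.115 ] jaw yaw 82.6 tilt x [-0.003 -0.001 -1.   ] j6 0.39 w 0.0185 F [-0.5 -0.2 -2. ]
rot (deg) [-0.66 -0.09 -0.19] rad [-0.0116 -0.0016 -0.0032]
shift now-axes [0.01   0.0026 0.0063]  target-axes [0.01   0.0025 0.0063] rows 0.2891397217657875
```

Request:
arm_command --moves '[0.004, 0.002, 0.004, -0.011, -0.001, -0.003, 1, 0.003, 0.001, 0.003, 0, 0, 0, 1, 0.001, 0, 0, 0, 0, 0, 1]'

```text
clock: 42.15
eef_pos: [0.6032, 0.1676, 0.2633]
tool_rot: [-0.47, 0.529, 0.469, 0.529]
ft_force: [-0.0, 0.6, -1.3]
grip_width: 0.0183
```

```bash
python3 -c "
from h import *
delta([.6027,.1688,.105],83.3)"
```

```text
t 42.15 tcp [0.6032 0.1676 0.2633] gp [0.6035 0.1675 0.1083] jaw yaw 83.1 tilt x [ 0.002 -0.001 -1.   ] j6 0.39 w 0.0183 F [-0.   0.6 -1.3]
rot (deg) [-0.18 -0.02  0.11] rad [-0.0032 -0.0003  0.0019]
shift now-axes [0.0033 0.0006 0.0012]  target-axes [0.0033 0.0006 0.0012] rows 0.08499678417080746
```

Request:
arm_command --moves '[0.003, 0.001, 0.001, -0.003, 0, 0.002, 1, 0.001, 0, 0, 0, 0, 0, 1]'

```text
clock: 42.32
eef_pos: [0.6027, 0.169, 0.2607]
tool_rot: [-0.47, 0.528, 0.47, 0.529]
ft_force: [0.3, 0.4, -1.6]
grip_width: 0.0185
```

Request:
arm_command --moves '[0.002, 0, 0, 0, 0, 0, 1]'

```text
clock: 42.4
eef_pos: [0.603, 0.1692, 0.2595]
tool_rot: [-0.471, 0.527, 0.469, 0.529]
ft_force: [0.8, 0.5, -1.9]
grip_width: 0.0185
```

Request:
arm_command --moves '[0.002, 0, 0, 0, 0, 0, 1]'

```text
clock: 42.48
eef_pos: [0.603, 0.1693, 0.2589]
tool_rot: [-0.471, 0.527, 0.469, 0.53]
ft_force: [-5.7, -1.2, 12.5]
grip_width: 0.0185
```

Request:
arm_command --moves '[0.0015, 0, 0, 0, 0, 0, 1]'

```text
clock: 42.57
eef_pos: [0.6028, 0.1693, 0.2589]
tool_rot: [-0.471, 0.526, 0.469, 0.53]
ft_force: [-4.0, -1.9, 5.8]
grip_width: 0.0183
```

Contact. Release and retract.

Request:
arm_command --moves '[0, 0, 0, 0, 0, 0, 0.15, 0, 0, 0, 0, 0, 0, 0.15, 0, 0, 0, 0, 0, 0, 0.15, 0, 0, 0, 0, 0, 0, 0.15, -0.01, 0, 0, 0, 0, 0, 0.15, -0.02, 0, 0, 0, 0, 0, 0.15, -0.03, 0, 0, 0, 0, 0, 0.15, -0.04, 0, 0, 0, 0, 0, -0.3, -0.04, 0, 0, 0, 0, 0, -0.3, 0, 0, 0, 0, 0, 0, -0.3]'

```text
clock: 43.4
eef_pos: [0.601, 0.1694, 0.4055]
tool_rot: [-0.471, 0.527, 0.47, 0.529]
ft_force: [1.6, 0.9, 1.0]
grip_width: 0.0555
```

```bash
python3 -c "
from h import *
delta([.443,-.392,.25],83.3)
o,_=snap('wrist','w27.png')
np.save('o_w27.npy',np.r_[o['eef_pos'],o['tool_rot']])"
```

```text
t 43.4 tcp [0.601  0.1694 0.4055] gp [0.6015 0.1693 0.2505] jaw yaw 83.4 tilt x [ 0.003 -0.    -1.   ] j6 0.39 w 0.0555 F [1.6 0.9 1. ]
rot (deg) [0.1  0.01 0.15] rad [0.0018 0.0001 0.0026]
shift now-axes [ 2.000e-04  9.250e-02 -5.758e-01]  target-axes [ 5.00e-04  9.15e-02 -5.76e-01] rows 13.985525617179968
```

View pics/w27.png

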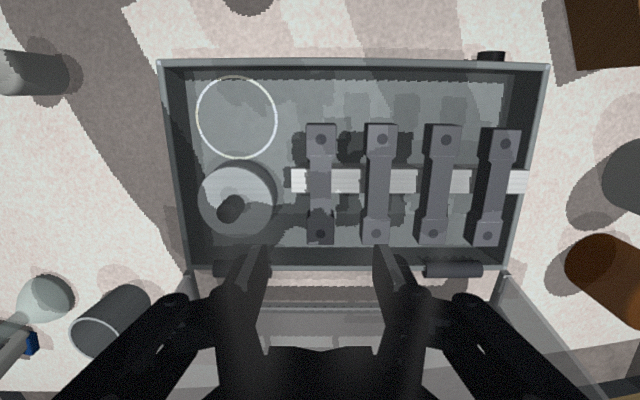

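```bash
python3 - <<'E'
from h import *
a=np.load('o_w27.npy');o=dict(eef_pos=a[:3],tool_rot=a[3:])
r=onplane('wrist',[(236.5,117.5)],.012,o)[0];print('ring',r,'warm',r[:2]+.094*np.array([.9932,-.1167]))
print('lid',onplane('wrist',[(237.5,200)],.05,o))
for p in [[(321,138.5),(320,234)],[(382,138.5),(375.5,233)],[(446,138.5),(433.5,232.5)],[(506,143.5),(487,236.5)]]:
    q=onplane('wrist',p,.104,o);d=q[1]-q[0];m=q.mean(0);s=(m[1]-.139)/.9932
    print(m.round(4),'rail x',round(.5992+s*.1164,4),'sep',np.linalg.norm(d).round(4),'axis',np.degrees(np.arctan2(d[1],d[0])).round(1))
im=cv2.imread('pics/w27.png');cv2.imwrite('pics/w27c.png',cv2.convertScaleAbs(cv2.resize(im[60:280,150:390],None,fx=2.7,fy=2.7,interpolation=cv2.INTER_CUBIC),alpha=1.7))
E
```

```text
ring [0.53115771 0.07728084 0.012     ] warm [0.62451851 0.06631104]
lid [[0.62198044 0.07051779 0.05      ]]
[0.6031 0.1698 0.104 ] rail x 0.6028 sep 0.0951 axis -7.1
[0.6089 0.2251 0.104 ] rail x 0.6093 sep 0.0942 axis -6.8
[0.6152 0.2837 0.104 ] rail x 0.6162 sep 0.0942 axis -6.7
[0.6262 0.3401 0.104 ] rail x 0.6228 sep 0.0952 axis -7.3
```

View pics/w27c.png

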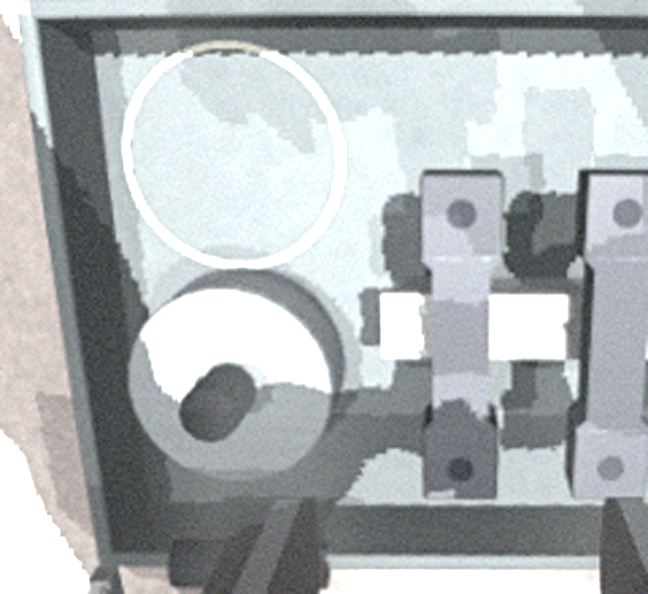

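Request:
arm_command --moves '[0, 0.01, -0.035, 0, 0, 0, -0.3, 0, 0.01, -0.035, 0, 0, 0, -0.3, 0, 0.01, -0.035, 0, 0, 0, -0.3, 0, 0, 0, 0, 0, 0, -0.3]'

```text
clock: 43.78
eef_pos: [0.5581, 0.0679, 0.4009]
tool_rot: [-0.472, 0.527, 0.472, 0.526]
ft_force: [0.3, 0.1, -0.4]
grip_width: 0.0556
```

```bash
python3 -c "
from h import *
delta([.6265,.066,.25],83.3)
o,im=snap('wrist','w28.png')
np.save('o_w28.npy',np.r_[o['eef_pos'],o['tool_rot']])
im=cv2.imread('pics/w28.png');cv2.imwrite('pics/w28c.png',cv2.convertScaleAbs(cv2.resize(im[60:280,200:440],None,fx=2.7,fy=2.7,interpolation=cv2.INTER_CUBIC),alpha=1.7))"
```

```text
t 43.78 tcp [0.5581 0.0679 0.4009] gp [0.5581 0.0678 0.2459] jaw yaw 83.8 tilt x [-0.    -0.001 -1.   ] j6 0.23 w 0.0556 F [ 0.3  0.1 -0.4]
rot (deg) [ 0.47 -0.06 -0.01] rad [ 0.0082 -0.0011 -0.0001]
shift now-axes [-0.0041 -0.0682  0.0055]  target-axes [-0.0041 -0.0681  0.0061] rows 1.6436061911146884
```

View pics/w28c.png

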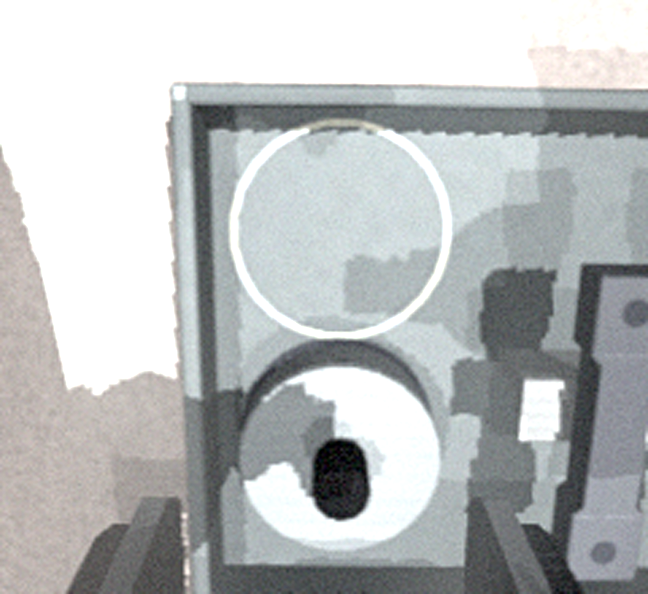

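```bash
python3 - <<'E'
from h import *
a=np.load('o_w28.npy');o=dict(eef_pos=a[:3],tool_rot=a[3:])
f=lambda x,y:(200+x/2.7,60+y/2.7)
r=onplane('wrist',[f(341,228.5)],.012,o)[0];print('ring',r,'warm',r[:2]+.094*np.array([.9932,-.1167]))
print('lid',onplane('wrist',[f(340.5,457.5)],.05,o),'knobtop',onplane('wrist',[f(341,492)],.082,o))
e=onplane('wrist',[f(240,457),f(441,457),f(340,365),f(340,550)],.05,o);print(np.linalg.norm(e[0]-e[1]),np.linalg.norm(e[2]-e[3]))
snap('top','t28.png');snap('side','s28.png')
E
```

```text
ring [0.53103473 0.0781996  0.012     ] warm [0.62439553 0.0672298 ]
lid [[0.62471399 0.06775094 0.05      ]] knobtop [[0.6251607 0.0673342 0.082    ]]
0.0880209442366525 0.08881737342412206
```

View pics/t28.png

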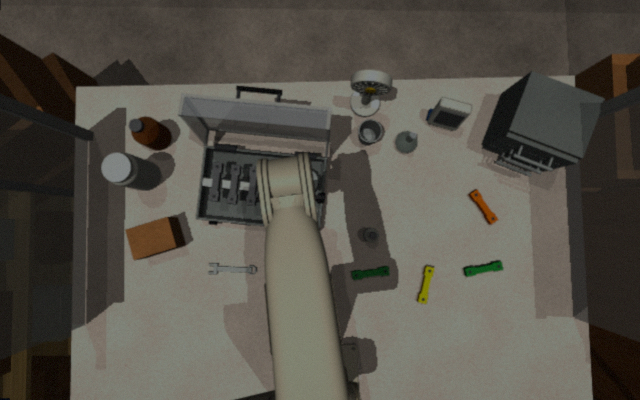

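View pics/s28.png

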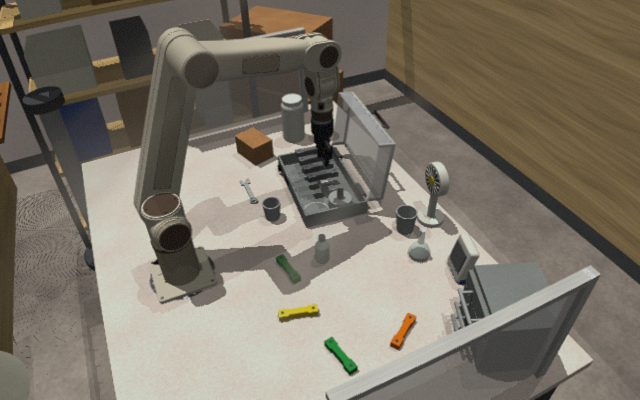

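Request:
arm_command --moves '[-0.005, 0.015, -0.035, 0, 0, 0, -0.3, -0.005, 0.015, -0.035, 0, 0, 0, -0.3, 0, 0.015, -0.035, 0, 0, 0, -0.3, 0, 0.015, -0.035, 0, 0, 0, -0.3, 0, 0.015, -0.035, 0, 0, 0, -0.3, 0, 0.015, -0.035, 0, 0, 0, -0.3, 0, 0.015, -0.035, 0, 0, 0, -0.3, 0, 0.015, -0.035, 0, 0, 0, -0.3, 0, 0, 0, 0, 0, 0, -0.3, 0, 0, 0, 0, 0, 0, -0.3, 0, 0, 0, 0, 0, 0, -0.3, 0, 0, 0, 0, 0, 0, -0.3]'

```text
clock: 44.93
eef_pos: [0.4193, -0.1948, 0.4052]
tool_rot: [-0.479, 0.518, 0.48, 0.522]
ft_force: [-0.0, 0.3, -0.8]
grip_width: 0.0555
```

```bash
python3 -c "
from h import *
delta()
o,im=snap('top','t29.png')
im=cv2.imread('pics/t29.png');cv2.imwrite('pics/t29c.png',cv2.convertScaleAbs(cv2.resize(im[85:265,170:400],None,fx=3.3,fy=3.3,interpolation=cv2.INTER_CUBIC),alpha=1.6))"
```

```text
t 44.93 tcp [ 0.4193 -0.1948  0.4052] gp [ 0.4199 -0.194   0.2502] jaw yaw 85.4 tilt x [ 0.004  0.005 -1.   ] j6 -0.36 w 0.0555 F [-0.   0.3 -0.8]
rot (deg) [0. 0. 0.] rad [0. 0. 0.]
```

View pics/t29c.png

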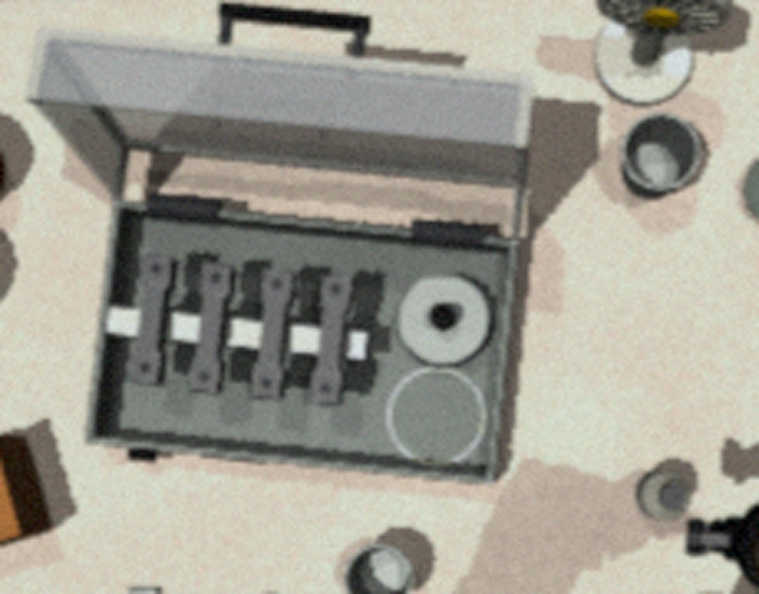

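```bash
python3 - <<'E'
from h import *
f=lambda x,y:(170+x/3.3-.3,85+y/3.3-.3)
r=onplane('top',[f(436.5,416)],.012)[0];print('warm',r[:2]+.094*np.array([.9932,-.1167]),'pot',onplane('top',[f(445,320.5)],.05)[0])
bot.job_done()
E
```

```text
warm [0.62386618 0.06569729] pot [0.62238545 0.0649292  0.05      ]
the job is handed in; nothing more can be done
```

The job is done and handed in at about 45 s on the robot's clock. I got no verdict back.

- **Lid:** I gripped the handle and lifted the lid to about 0.97 rad. The springs took it from there, and it stood wide open in the last top view.
- **Pot:** I slid it by its knob from the white ring onto the warming disc. It overshot by about 4 mm and I pushed it back. My last checks put its centre 0.6 mm (wrist camera) and 1.7 mm (top camera) from the disc centre. I worked out that centre from the ring, because the pot hides the disc. I saw no sign of the pot being knocked.
- **Bars:** I found four grey bars on the table and laid all four across the rail.
  - **Level and position:** they look level, sit 55–59 mm apart, are within about 1° of square, and touch nothing.
  - **Centring:** their centres are 0.3, 0.4, 1.0 and 3.4 mm off the rail's midline. The largest is the bar at the far left (+y) end, and it is stable.
- **Other things on the bench:** the decoy bars and bystanders look unmoved in the last pictures. I checked those by eye only.
- **Disagreements:** on first sight, the top camera and wrist camera differed by up to about 10 mm on the rail's +y end. I used the wrist views, which agreed with each other and matched the stated rail length and height. My first grip on one bar was too shallow, so I redid it before lifting.

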